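# Lever open the pin tin and saddle the fourth gudgeon pin

### The job

Lever up the snapped-down lid of the red tin with the orange-handled pry lever, working its blade into the gap under the lid's front lip (the rim below is there to lever against), and keep your fingers off the lid until the lever has raised its lip by a good finger's width (15 mm). Swing the lid fully back so that it stays open, lay the lever down flat on the blue mat again, and take the loose gudgeon pin from the vee blocks and lay it gently, without dropping it, into a groove between two of the three pins in the tin, lengthwise with them, so that it rests saddled on both. Leave the lid standing open, the three lower pins in their row, and everything else on the bench where it is.

Things in the scene. Friction and masses are not known exactly. Their poses are not given: they have to be found in the camera images.
- tin: Red steel tin on a plywood board (40 mm thick; x -55 to 80, |y| to 75 mm), fixed. Origin: under the board below the tin's centre; x from the front (lip, robot side) to the hinge, z up. Heights here are above the bench. Tin 111 mm square, 105 inside, floor at z 44, wall tops z 73, front face x -55.5. Closed lid: z 74 to 112.5, 111 mm square, skirt 3 mm, top 2.5 mm thick.
- rim_edge (a point): Middle of the outer top edge of the steel rim under the lip, where the lever bears (tin frame x -79.5, y 0, z 66 mm). The rim stands out 24 mm from the tin's front wall, z 62 to 66, 96 mm wide.
- hinge (a point): Middle of the lid's hinge axis, which runs along the tin's y (tin frame x 55.5, y 0, z 74 mm).
- lip (a point): On the lid: middle of the outer lower edge of its steel front lip (stands out 15 mm from the skirt, 90 mm wide, 3 mm thick), 126 mm from the hinge axis. Closed: tin frame x -70.5, y 0, z 74 mm; the gap between lip and rim is then 8 mm high, and the tin's front wall closes it at the back.
- lid (a joint): Lid angle, rad: 0 shut, 0.12 with the lip raised 15 mm, 1.85 right back on its stop. The 130 g lid is snapped shut: its sprung catch takes about 8 N at the lip and lets go when the lip has risen 2 to 4 mm. After that the stiff hinge takes about 2 N at the lip and keeps the lid wherever it is left.
- lever: Pry lever, 160 g, lying on the mat. Orange handle 26 wide, 22 high, x -58 to 12 mm (butt to -64), black collar 22 wide to x 24, then a straight steel blade 20 wide, 3 mm thick to its tip at x 95. Origin: underside, below the grip point, close to the centre of mass; x towards the blade, z up; blade's mid-plane at z 11 mm.
- lever_tip (a point): Middle of the lever's blade tip (lever frame x 95, y 0, z 11 mm).
- mat: Blue bench mat, 230 x 150 x 3 mm, fixed. Origin: centre of its underside, x along its length.
- vee: Pair of dark steel vee blocks on a grey base (100 x 62 x 10 mm), fixed. Origin: centre of the underside. The vees run along x and hold the pin with its axis 44 mm up. Each block is 22 mm long (|x| 22 to 44), 50 mm wide, at most 36 mm high; the gap between them is 44 mm long, open down to the base.
- pin: The loose gudgeon pin: bright steel cylinder, 34 mm diameter, 85 mm long, about 400 g, lying in the vee blocks. Origin: its centre; x is its axis (it may be rolled to any angle about x).
- pin1: Gudgeon pin like the loose one, lying on the tin's floor along the tin's x, in the row's right place (tin y about -35 mm). Origin: its centre (z 61 mm); x is its axis. A pin saddled on two of these has its centre at about z 90 mm.
- pin2: The same, the middle one of the row (tin y about 0).
- pin3: The same, the left one of the row (tin y about +35 mm).
- piston: Bystander: aluminium piston standing upright, 80 mm diameter, 70 mm high. Origin under its centre.
- spray: Bystander: upright spray can, 66 mm diameter, 200 mm high. Origin under its centre.
- socket1: Bystander: black deep socket with a green band standing upright, 36 mm diameter, 80 mm high. Origin under its centre.
- socket2: Bystander: the same with a yellow band.
- glovebox: Bystander: white and purple carton, 105 x 200 x 75 mm. Origin under its centre, y along its length.
- bin: Bystander: yellow open parts bin, 105 x 170 x 75 mm. Origin under its centre, y along its length.
Not all that is in view belongs to the job. Of the things that look like the lever, take the one that is farthest from the robot's base at the start. Several things have the shape of the tin; the one meant has the colours described above.

How it is judged (in metres and radians):
On the way, in this order (a step that is already met when the one before it is completed fails the run):
1. the lid is levered up past its catch: its lip raised 15 mm (lid angle over 0.12) with the lever bearing on the lid (value of joint lid above 0.12 rad and contact force between lever and lid above 0.3 N), for 0.05 s.
2. the lid is swung right back (angle over 1.6) (value of joint lid above 1.6 rad), for 0.2 s.
At the end, for the whole second after the job is handed in: Lid open past 1.6 rad. Lever flat and still on the mat, grip point 10 mm inside its edges. Loose pin still, saddled between two row pins: centre 86-94 mm high, within 15 mm of the tin's middle lengthwise and 0.12 rad of its x. The three row pins lie along the tin on its floor (value of joint lid above 1.6 rad and x of lever in the frame of mat between -0.09 and 0.09 m and y of lever in the frame of mat between -0.065 and 0.065 m and height (world z) of lever below 0.008 m and angle between lever's own z axis and vertical below 0.1 rad and linear speed of each of lever, pin below 0.02 m/s and z of pin in the frame of tin between 0.086 and 0.094 m and x of pin in the frame of tin between -0.015 and 0.015 m and (y of pin in the frame of tin between 0.01 and 0.025 m or y of pin in the frame of tin between -0.025 and -0.01 m) and angle between the x axis of pin and the x axis of tin, either way round below 0.12 rad and z of each of pin1, pin2, pin3 in the frame of tin below 0.065 m and angle between the x axis of each of pin1, pin2, pin3 and the x axis of tin, either way round below 0.15 rad); the robot touches nothing.
It fails at once if fingers or arm touch the lid before the lever has raised its lip by 15 mm (lid angle 0.12) (value of joint lid below 0.12 rad and contact force between any of the fingers, the arm and lid above 0.5 N).
It fails at once if the loose pin is slammed onto the pins or the tin (over 50 N) (contact force between pin and pin1 above 50 N or contact force between pin and pin2 above 50 N or contact force between pin and pin3 above 50 N or contact force between pin and tin above 50 N).
It fails at once if the pin or the lever is dropped (it moves faster than 0.35 m/s, as after a fall of over 6 mm, with no finger on it) ((linear speed of pin above 0.35 m/s and contact force between the fingers and pin below 0.1 N) or (linear speed of lever above 0.35 m/s and contact force between the fingers and lever below 0.1 N)).
It fails at once if a bystander is shifted by more than 20 mm (distance of any of piston, spray, socket1, socket2, glovebox, bin from where it was at the start of the episode above 0.02 m).
It also fails if it takes over 72 s, if anything falls off the work surface, if the arm or the gripper's body presses on something with over 40 N, if the wrist force passes 120 N, or if a joint passes its speed limit or range.

### The arm

A 6-joint arm with a two-finger parallel gripper is mounted at the origin on the work surface. World frame = base frame: x ahead of the robot, y to its left, z up, the work surface at z = 0. Lengths are in mm, angles in rad, forces in N, time in s.
With the tool pointing down it reaches from about 350 to 975 mm from the base axis. Payload 7.1 kg.
Tool frame: the origin (TCP) lies midway between the tips of the shut fingers; the grasp point (between the pads) lies 19 mm behind it; z points along the fingers, y is the line along which they close (so a half turn about z gives the same grasp; the last joint's range is limited). The gripper opens to 88 mm and grips with 3 to 60 N. Pads are 20 mm wide; open, the fingers measure 115 mm over their backs; the gripper's body (75 mm by 178 mm) begins 61 mm behind the grasp point.
Start: joints at [-1.316, 0.423, 1.63, -0, 1.089, -0.019], TCP at [169.013, -601.697, 222.675] pointing down, gripper open.
Joint ranges: [-3, 3], [-0.9, 2.11], [0.09, 2.58], [-1.31, 4.45], [0.11, 2.69], [-2.54, 2.54]. Speed limits (rad/s): [2.39, 2.39, 3.01, 3.14, 3.14, 3.14].

### API

Orientations are given as a rotation vector (axis times angle).
In Python, from workcell import ctrl gives the robot as it stands.
- The arm moves only by the shell command python3 -m pendant 'ROWS'. ROWS is a JSON object of lists of equal length, an entry for each row: "grip": the opening, from -1 (shut) to 1 (fully open); "linear": the shift along the tool's x, y, z in mm, a list of three; "angular": the turn, a rotation vector about the tool's x, y, z in rad, a list of three. In form: {"grip": [grip, ...], "linear": [[tx, ty, tz], ...], "angular": [[ax, ay, az], ...]}. A call has 1 to 12 rows; each row shifts and turns the commanded pose from where the row before left it, along the tool's axes as they then stand; what a row does not reach is not made up. A row lasts 1/12 s, in which the tool goes at most 41.7 mm and 7.16 degrees, less where a joint would pass 70% of its speed; a pose out of reach is approached as far as the arm can. A call with a gripper value outside its range is refused whole. The fingers move at their own pace and stop on an object; the grip force is fixed at half the most. Time passes only in rows, so rows that do not move let the fingers close. It gives the time, the measured TCP pose, the force, the opening and the grip force at its end, in the units of the state.
- ctrl.get_obs(): the state, without advancing time (a new reading comes with each control period).
- ctrl.get_image(name): name is "scene" or "side" or "wrist"; returns the picture (400x640x3 uint8, red, green, blue); there is no depth.
- ctrl.camera_params(name): a dict with "vfov" (degrees; the focal length in pixels is half the picture's height over the tangent of half this angle, whatever the lens; pixels are square), "cx", "cy" (the principal point, pixels), "k1" (the pictures are not rectified: a ray, as slopes to the right and down, at radius r is drawn at 1 + k1 r^2 times it, then the intrinsics apply), "R" (3x3) and "t" (3): a world point X has camera coordinates R X + t; the wrist camera has in their place "T_tool_cam" (4x4, takes a point from camera to tool coordinates, whose origin is the TCP and whose axes are the flange's). Camera axes: x right, y down, z forward; pixel columns grow to the right and rows downward; lengths in mm; the calibration is good to about 2 mm. A picture is of the moment at which its call begins: read the wrist's pose just before it. camera_params takes no time and is no camera call.
- ctrl.close_job(): hands the job in; it is judged then, once.
The state is a dict: "t": time; "qpos": joint angles; "qvel": joint speeds; "joint_torque": joint torques, N m; "ee_pos": TCP position; "orientation": TCP orientation; "ft_force": force on the tool from outside, world axes, zero at the start; "moment": the same for the moment, N m; "width": finger opening in mm; "grasp_force": force on a finger pad.
Only numpy, scipy, OpenCV 4.12 (cv2) and the standard library are available. Lean on these libraries where they do the work, as an engineer would, in place of code of your own. Each camera call takes 0.05 s, during which the arm holds its last target. There are 200 camera calls.

## Working session

There is one attempt and no reset: what is moved stays moved. The work goes in short steps, Python scripts to look and compute and a shell command to move; the robot and the scene stay as the last step left them, time stands still between calls to the robot, and variables do not carry over. Pictures are saved under pics/ and viewed, at most 10 in all, crops included, and the job is handed in when it is done.

```bash
ls; mkdir -p pics
python3 - <<'E'
from workcell import ctrl
import cv2
o=ctrl.get_obs();print(o)
for n in("scene","side","wrist"):
    print(n,ctrl.camera_params(n))
    cv2.imwrite(f"pics/{n}0.png",ctrl.get_image(n)[:,:,::-1])
E
```

```text
pics
{'t': 0.0, 'qpos': array([-1.31598111e+00,  4.23847614e-01,  1.63072327e+00, -5.46877784e-06,
        1.08863019e+00, -1.89940573e-02]), 'qvel': array([-2.27808837e-06,  1.93020729e-03,  9.22937760e-04,  1.47504829e-04,
       -9.75047838e-04, -2.40922989e-03]), 'joint_torque': array([-2.40877627e-03, -5.44633448e+01, -2.73673189e+01,  6.42096880e-02,
        2.27437005e-02, -1.38492123e-04]), 'ee_pos': array([ 168.87870538, -601.13911508,  221.88442032]), 'orientation': array([-3.11061506e+00, -4.28542357e-01,  3.04611799e-04]), 'ft_force': array([ 0.07649707, -0.31256221, -0.39955923]), 'moment': array([-0.05318653, -0.00626313,  0.01130083]), 'grasp_force': 0.0, 'width': 87.96795447819049}
scene {'vfov': 46.929962087164206, 'cx': 326.47842005555816, 'cy': 200.78196159820197, 'k1': -0.08632581405927467, 'R': array([[ 0.83478581,  0.55056764, -0.00281515],
       [ 0.43659988, -0.66508253, -0.60584302],
       [-0.33542987,  0.50452007, -0.79557923]]), 't': array([-405.84093977, -142.30008675, 1623.60061686])}
side {'vfov': 46.73751809219418, 'cx': 316.48679549222106, 'cy': 204.2649486313369, 'k1': 0.028361562595706196, 'R': array([[-0.83856486, -0.54479095,  0.00343451],
       [-0.29032814,  0.44153297, -0.8489748 ],
       [ 0.46099734, -0.71291757, -0.52842218]]), 't': array([ 414.12608748,  226.7752377 , 1264.44858465])}
wrist {'vfov': 64.20627806873932, 'cx': 318.35547574721454, 'cy': 196.17426179927227, 'k1': -0.03076159147155587, 'T_tool_cam': array([[-4.35325770e-04, -9.54026972e-01, -2.99720449e-01,
         8.35806963e+01],
       [ 9.99999814e-01, -2.87027424e-04, -5.38814706e-04,
        -8.55380891e-02],
       [ 4.28015774e-04, -2.99720627e-01,  9.54026919e-01,
        -1.60964137e+02],
       [ 0.00000000e+00,  0.00000000e+00,  0.00000000e+00,
         1.00000000e+00]])}
```

View pics/scene0.png

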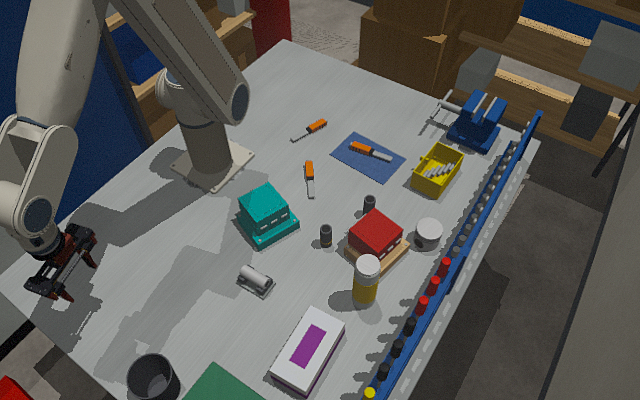

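View pics/side0.png

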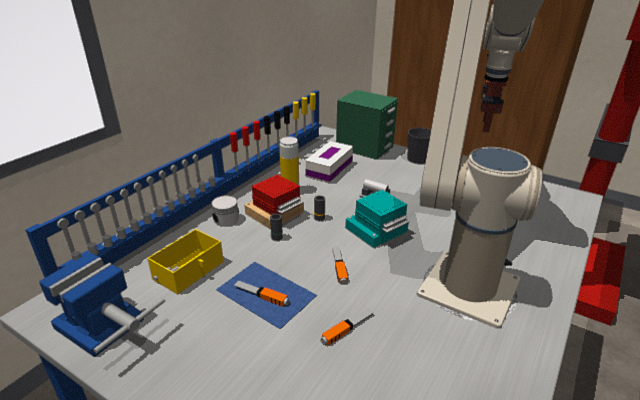

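Scene view: lookalike levers at (316,127) and (309,172) off the mat, (370,150) on the blue mat. Tins: red at (376,235), teal at (266,212). The loose pin is at (255,278). Next I measure these.

```bash
cat > h.py <<'E'
import numpy as np,cv2
from workcell import ctrl
from scipy.spatial.transform import Rotation as Ro
def K(p,h=400): f=h/2/np.tan(np.radians(p['vfov']/2)); return f,p['cx'],p['cy'],p['k1']
def pose(o=None):
    o=o or ctrl.get_obs(); return Ro.from_rotvec(o['orientation']).as_matrix(),np.array(o['ee_pos'])
def cam(n,ob=None):
    p=ctrl.camera_params(n)
    if n!='wrist': R=p['R'];return K(p),R.T,-R.T@p['t']
    T=np.array(p['T_tool_cam']);R,t=pose(ob);return K(p),R@T[:3,:3],R@T[:3,3]+t
def ray(c,uv):
    (f,cx,cy,k),R,C=c;d=(np.atleast_2d(uv)-[cx,cy])/f;s=d.copy()
    for _ in range(20): s=d/(1+k*(s**2).sum(1,keepdims=True))
    return C,np.c_[s,np.ones(len(s))]@R.T
def plane(c,uv,z):
    C,d=ray(c,uv);return C+d*((z-C[2])/d[:,2])[:,None]
def proj(c,X):
    (f,cx,cy,k),R,C=c;q=(np.atleast_2d(X)-C)@R;s=q[:,:2]/q[:,2:];return s*(1+k*(s**2).sum(1,keepdims=True))*f+[cx,cy]
def tri(c1,u1,c2,u2):
    A=np.zeros((3,3));b=np.zeros(3)
    for c,u in((c1,u1),(c2,u2)):
        C,d=ray(c,u);d=d[0]/np.linalg.norm(d);P=np.eye(3)-np.outer(d,d);A+=P;b+=P@C
    return np.linalg.solve(A,b)
def blobs(img,lo,hi,amin=40):
    m=cv2.inRange(cv2.cvtColor(img,cv2.COLOR_RGB2HSV),lo,hi)
    n,l,s,ce=cv2.connectedComponentsWithStats(m);return [(l==i,s[i],ce[i]) for i in range(1,n) if s[i][4]>=amin]
def grab(n,name=None):
    ob=ctrl.get_obs();im=ctrl.get_image(n)
    if name: cv2.imwrite(f'pics/{name}.png',im[:,:,::-1])
    return im,cam(n,ob)
def rect(m):
    c,_=cv2.findContours(m.astype(np.uint8),cv2.RETR_EXTERNAL,cv2.CHAIN_APPROX_NONE)
    return max(c,key=cv2.contourArea)[:,0,:].astype(float)
E
python3 - <<'E'
from h import *
np.set_printoptions(suppress=True,precision=1)
ims={n:cv2.imread(f'pics/{n}0.png')[:,:,::-1].copy() for n in('scene','side')}
cs={n:cam(n) for n in ims}
for n,im in ims.items():
    c=cs[n];print(n)
    for nm,lo,hi,z,a in(('orange',(6,180,120),(18,255,255),12,30),('blue',(105,120,60),(120,255,255),3,1500),('red',(0,170,60),(4,255,255),112.5,500),('yellow',(22,180,80),(32,255,255),40,100)):
        for m,s,ce in blobs(im,lo,hi,a):
            P=rect(m);W=plane(c,P,z)[:,:2].astype(np.float32)
            print(nm,ce,s[4],'world',plane(c,ce,z)[0],cv2.minAreaRect(W))
S=ims['scene'][90:310,200:460];cv2.imwrite('pics/crop.png',cv2.resize(S[:,:,::-1],None,fx=2.7,fy=2.7,interpolation=cv2.INTER_CUBIC))
E
```

```text
scene
orange [317.  123.9] 82 world [214.3 348.1  12. ] ((214.33982849121094, 348.3174133300781), (67.4756851196289, 23.891082763671875), 73.00408935546875)
orange [361.1 146.4] 93 world [411.6 338.3  12. ] ((410.87939453125, 338.05084228515625), (68.74286651611328, 23.769737243652344), 6.020047187805176)
orange [308.9 168.3] 105 world [314.7 150.   12. ] ((313.9393310546875, 151.08616638183594), (24.03890037536621, 66.34085083007812), 38.92090606689453)
blue [570.7  16.5] 1993 world [ 822.1 1707.4    3. ] ((865.4937133789062, 1710.1240234375), (573.31982421875, 299.9590148925781), 1.4566091299057007)
blue [ 99.  142.2] 5391 world [-422.4 -165.1    3. ] ((-486.0028991699219, -59.070770263671875), (273.2942199707031, 945.0066528320312), 43.60387420654297)
blue [448.8 272.4] 3267 world [886.8  47.7   3. ] ((880.0841064453125, 264.04876708984375), (1297.68896484375, 57.643516540527344), 89.9539794921875)
red [375.8 229.9] 1206 world [659.8  -7.7 112.5] ((660.2850341796875, -7.0764312744140625), (109.19844055175781, 115.28353881835938), 78.70631408691406)
yellow [437.8 167.9] 1150 world 
[... 1414 characters left out ...]
062, -658.1748657226562), (274.1444091796875, 74.7929458618164), 87.78105926513672)
red [273.3 192. ] 1046 world [637.2  32.9 112.5] ((630.520263671875, 35.47367858886719), (175.44676208496094, 179.24407958984375), 78.7563705444336)
red [597.9 285.6] 2160 world [-273.6  -41.2  112.5] ((-277.8365478515625, -83.72431945800781), (75.95047760009766, 336.08380126953125), 0.028019431978464127)
yellow [289.4 168.6] 370 world [ 772.1 -237.9   40. ] ((771.0834350585938, -235.70278930664062), (70.42849731445312, 209.23406982421875), 36.826255798339844)
yellow [185.8 260.2] 2858 world [688.8 370.2  40. ] ((693.69287109375, 362.0699462890625), (223.59671020507812, 184.09690856933594), 87.49823760986328)
```

View pics/crop.png

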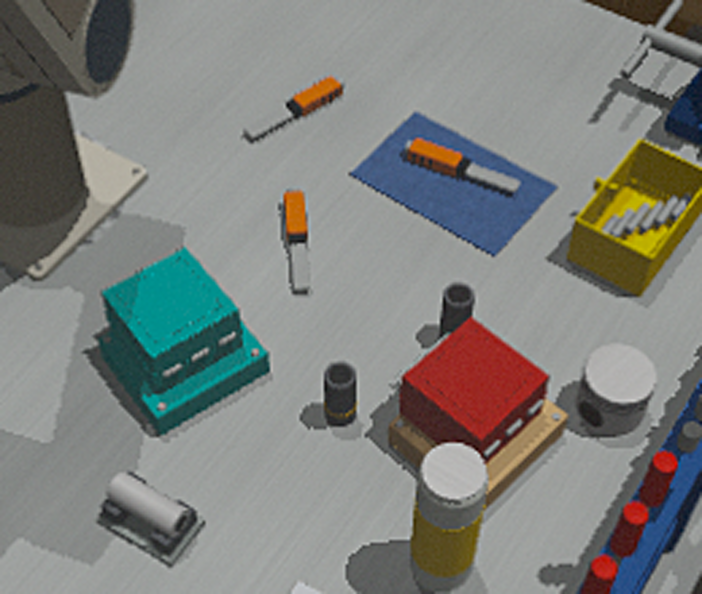

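The crop confirms the choice: the lever on the blue mat at crop (455,160) is the farthest at 532 mm, against 409 and 348 mm for the others. The red tin is at crop (475,380) and the loose pin at (150,500). Next: approximate bystander positions and the first move.

```bash
cat >> h.py <<'E'
np.set_printoptions(suppress=True,precision=2)
def Rt(yaw,pitch=0): # tool x forward at yaw (deg), z down; pitch>0 raises tool-x
    return (Ro.from_euler('z',yaw,degrees=True)*Ro.from_euler('y',-pitch,degrees=True)*Ro.from_rotvec([np.pi,0,0])).as_matrix()
def go(p,yaw,pitch=0):
    R,t=pose();print('at',t,'lin',R.T@(np.array(p)-t),'ang',Ro.from_matrix(R.T@Rt(yaw,pitch)).as_rotvec(),'then-lin',Rt(yaw,pitch).T@(np.array(p)-t))
E
python3 - <<'E'
from h import *
c=cam('scene')
for n,u,z in(('spray',(367.8,264),200),('sockA',(369.6,198),80),('sockB',(326,227),80),('pin',(255.5,275),52),('piston',(428.9,228.9),70)): print(n,plane(c,u,z)[0])
go((450,-150,330),6)
R,t=pose();print(R)
E
```

```text
spray [ 716.65 -161.93  200.  ]
sockA [576.67 104.63  80.  ]
sockB [523.66 -59.    80.  ]
pin [ 437.24 -288.14   52.  ]
piston [779.15 108.27  70.  ]
at [ 168.93 -601.31  222.09] lin [ 392.64 -358.62 -107.48] ang [-0.    0.    0.17] then-lin [ 326.71 -419.46 -107.91]
[[ 0.96  0.27 -0.  ]
 [ 0.27 -0.96  0.  ]
 [ 0.   -0.   -1.  ]]
```

```bash
python3 -m pendant '{"grip":[1,1,1,1,1,1,1,1,1,1,1,1],"linear":[[28,-26,-8],[28,-26,-8],[28,-26,-8],[28,-26,-8],[28,-26,-8],[28,-26,-8],[28,-26,-8],[28,-26,-8],[28,-26,-8],[28,-26,-8],[28,-26,-8],[28,-26,-8]],"angular":[[0,0,0],[0,0,0],[0,0,0],[0,0,0],[0,0,0],[0,0,0],[0,0,0],[0,0,0],[0,0,0],[0,0,0],[0,0,0],[0,0,0]]}'
python3 -m pendant '{"grip":[1,1,1,1],"linear":[[28,-26,-8],[28,-26,-8],[0,0,0],[0,0,0]],"angular":[[0,0,0],[0,0,0],[0,0,0.085],[0,0,0.085]]}'
python3 - <<'E'
from h import *
go((445,340,230),6)
E
```

```text
t: 1.15
ee_pos: [408.6, -208.6, 319.1]
orientation: [3.112, 0.428, 0.0]
ft_force: [1.4, -0.3, 0.4]
width: 87.8
grasp_force: 0.0
t: 1.48
ee_pos: [449.1, -143.2, 335.1]
orientation: [3.137, 0.164, 0.001]
ft_force: [0.4, -0.3, -0.0]
width: 87.7
grasp_force: 0.0
at [ 449.12 -143.22  335.1 ] lin [  46.17 -481.04  105.  ] ang [ 0. -0. -0.] then-lin [  46.42 -481.    105.1 ]
```

```bash
python3 -m pendant '{"grip":[1,1,1,1,1,1,1,1,1,1,1,1],"linear":[[4,-40,9],[4,-40,9],[4,-40,9],[4,-40,9],[4,-40,9],[4,-40,9],[4,-40,9],[4,-40,9],[4,-40,9],[4,-40,9],[4,-40,9],[2,-41,6]],"angular":[[0,0,0],[0,0,0],[0,0,0],[0,0,0],[0,0,0],[0,0,0],[0,0,0],[0,0,0],[0,0,0],[0,0,0],[0,0,0],[0,0,0]]}'
python3 -m pendant '{"grip":[1,1,1],"linear":[[0,0,0],[0,0,0],[0,0,0]],"angular":[[0,0,0],[0,0,0],[0,0,0]]}'
python3 - <<'E'
from h import *
im,c=grab('wrist','w1')
for m,s,ce in blobs(im,(6,150,90),(18,255,255),200):
    W=plane(c,rect(m),20)[:,:2].astype(np.float32);print(ce,s,cv2.minAreaRect(W))
for m,s,ce in blobs(im,(105,120,40),(120,255,255),1500):
    W=plane(c,rect(m),3)[:,:2].astype(np.float32);print('mat',ce,s,cv2.minAreaRect(W))
E
```

```text
t: 2.48
ee_pos: [443.2, 339.7, 228.6]
orientation: [3.137, 0.163, -0.001]
ft_force: [-0.0, -0.8, -0.0]
width: 87.5
grasp_force: 0.0
t: 2.73
ee_pos: [443.5, 337.6, 229.2]
orientation: [3.136, 0.164, -0.001]
ft_force: [0.0, -0.5, -0.4]
width: 87.4
grasp_force: 0.0
[320.25 192.91] [ 310  166   22   56 1159] ((413.32208251953125, 332.0967712402344), (70.06476593017578, 25.51252555847168), 5.5210065841674805)
[459.31 266.96] [443 253  33  30 611] ((332.1451416015625, 139.6945037841797), (35.582645416259766, 37.77328109741211), 41.0274658203125)
mat [336.02 151.21] [  264    56   151   197 12183] ((449.7418212890625, 319.8633728027344), (146.00619506835938, 224.45025634765625), 85.40512084960938)
```

View pics/w1.png

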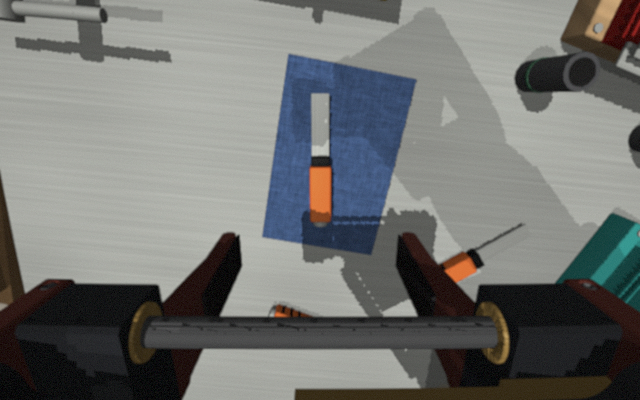

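The wrist view shows the handle centre at (320,193), blade tip at (320,93), on the mat. The rectangle measures 70 x 25.5 mm, which matches the handle, so I descend.

Run:
```python
from h import *
go((438.5,334.6,7),5.8)
```

```text
at [443.72 337.06 229.55] lin [ -5.33   1.77 222.55] ang [0. 0. 0.] then-lin [ -5.44   1.92 222.55]
```

```bash
python3 -m pendant '{"grip":[1,1,1,1,1,1,1,1,1,1,1],"linear":[[-5,2,35],[0,0,35],[0,0,35],[0,0,35],[0,0,30],[0,0,20],[0,0,15],[0,0,10],[0,0,5],[0,0,0],[0,0,0]],"angular":[[0,0,0],[0,0,0],[0,0,0],[0,0,0],[0,0,0],[0,0,0],[0,0,0],[0,0,0],[0,0,0],[0,0,0],[0,0,0]]}'
python3 - <<'E'
from h import *
go((438.5,334.6,7),5.8)
E
```

```text
t: 3.7
ee_pos: [439.8, 335.3, 10.5]
orientation: [-3.137, -0.162, -0.001]
ft_force: [-0.8, 0.7, 0.5]
width: 88.0
grasp_force: 0.0
at [439.78 335.29  10.47] lin [-1.35  0.55  3.47] ang [-0. -0.  0.] then-lin [-1.34  0.56  3.47]
```

```bash
python3 -m pendant '{"grip":[1,-1,-1,-1,-1,-1,-1,-1,-1,-1,-1,-1],"linear":[[-1,0,3],[0,0,0],[0,0,0],[0,0,0],[0,0,0],[0,0,0],[0,0,0],[0,0,0],[0,0,0],[0,0,0],[0,0,0],[0,0,0]],"angular":[[0,0,0],[0,0,0],[0,0,0],[0,0,0],[0,0,0],[0,0,0],[0,0,0],[0,0,0],[0,0,0],[0,0,0],[0,0,0],[0,0,0]]}'
python3 -m pendant '{"grip":[-1,-1,-1,-1,-1,-1,-1,-1,-1,-1,-1],"linear":[[0,0,-10],[0,0,-25],[0,0,-35],[0,0,-35],[0,0,-35],[0,0,-35],[0,0,-35],[0,0,-30],[0,0,-20],[0,0,0],[0,0,0]],"angular":[[0,0,0],[0,0,0],[0,0,0],[0,0,0],[0,0,0],[0,0,0],[0,0,0],[0,0,0],[0,0,0],[0,0,0],[0,0,0]]}'
python3 - <<'E'
from h import *
im,c=grab('wrist','w2')
go((510,35,300),-11)
E
```

```text
t: 4.7
ee_pos: [438.1, 335.3, 6.6]
orientation: [3.137, 0.163, -0.0]
ft_force: [0.2, -0.4, 0.0]
width: 25.5
grasp_force: 30.0
t: 5.62
ee_pos: [438.2, 335.4, 267.7]
orientation: [-3.136, -0.163, -0.003]
ft_force: [0.8, 0.1, -1.8]
width: 25.6
grasp_force: 30.0
at [437.53 334.88 266.17] lin [ 40.98 305.79 -33.75] ang [0.  0.  0.3] then-lin [128.36 280.54 -33.83]
```

View pics/w2.png

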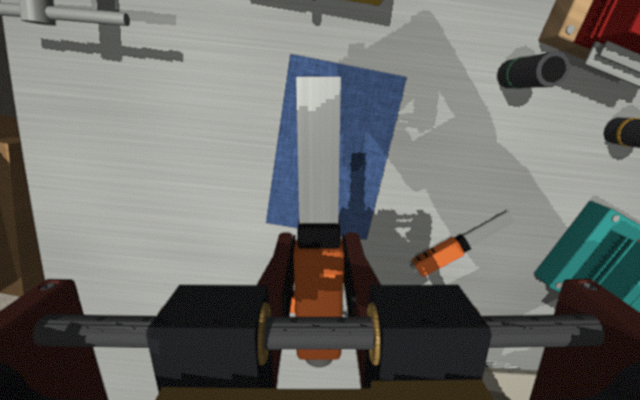

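The lever is held square, blade tip at (319,77), centred in the fingers. I go beside the tin to measure it.

```bash
python3 -m pendant '{"grip":[-1,-1,-1,-1,-1,-1,-1,-1,-1,-1,-1,-1],"linear":[[0,0,-5],[0,0,-5],[0,0,-5],[16,27,-5],[16,27,-5],[16,27,-5],[16,27,-5],[16,27,-5],[16,27,-5],[16,27,-5],[16,27,-5],[0,0,0]],"angular":[[0,0,0.1],[0,0,0.1],[0,0,0.1],[0,0,0],[0,0,0],[0,0,0],[0,0,0],[0,0,0],[0,0,0],[0,0,0],[0,0,0],[0,0,0]]}'
python3 -m pendant '{"grip":[-1,-1],"linear":[[0,0,0],[0,0,0]],"angular":[[0,0,0],[0,0,0]]}'
python3 - <<'E'
from h import *
im,c=grab('wrist','w3')
for m,s,ce in blobs(im,(0,150,60),(5,255,255),800):
    P=rect(m);W=plane(c,P,112.5)[:,:2].astype(np.float32);print(ce,s,cv2.minAreaRect(W))
go((520,95,320),-11)
E
```

```text
t: 6.67
ee_pos: [522.3, 94.3, 320.2]
orientation: [3.124, -0.313, -0.003]
ft_force: [0.5, 0.2, -1.9]
width: 25.6
grasp_force: 30.0
t: 6.83
ee_pos: [520.6, 98.6, 319.8]
orientation: [3.126, -0.309, -0.005]
ft_force: [1.1, 0.2, -1.8]
width: 25.6
grasp_force: 30.0
[385.25  40.33] [ 332    0  110   85 8735] ((641.0120849609375, 2.9325523376464844), (112.64702606201172, 82.33140563964844), 79.12907409667969)
at [520.6   99.05 320.09] lin [0.2  4.09 0.09] ang [ 0.  0. -0.] then-lin [0.19 4.09 0.09]
```

View pics/w3.png

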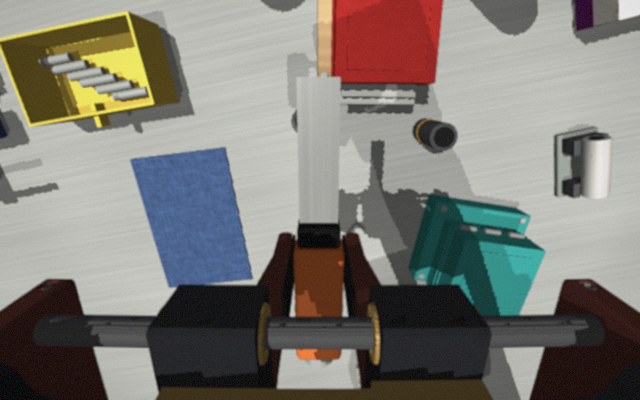

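The wrist view shows the lid's front edge at about row 83, columns 333–436, with lip and rim at rows 90–103. The lid runs off the top of the picture, so I move on 70 mm to see all of it.

```bash
python3 -m pendant '{"grip":[-1,-1,-1,-1,-1],"linear":[[35,0,0],[35,0,0],[10,0,0],[0,0,0],[0,0,0]],"angular":[[0,0,0],[0,0,0],[0,0,0],[0,0,0],[0,0,0]]}'
python3 - <<'E'
from h import *
im,c=grab('wrist','w4')
hsv=cv2.cvtColor(im,cv2.COLOR_RGB2HSV)
b=max(blobs(im,(0,150,60),(5,255,255),800),key=lambda b:b[1][4]);v=hsv[:,:,2][b[0]]
print(b[1],np.percentile(v,[5,20,50,80,95]))
for lo in(60,np.median(v)*0.85):
    bb=max(blobs(im,(0,150,int(lo)),(5,255,255),800),key=lambda b:b[1][4])
    P=rect(bb[0]);W=plane(c,P,112.5)[:,:2].astype(np.float32);r=cv2.minAreaRect(W)
    print(lo,bb[1],r);print(cv2.boxPoints(r),proj(c,np.c_[cv2.boxPoints(r),np.full(4,112.5)]))
# scene view lid
ims=cv2.imread('pics/scene0.png')[:,:,::-1].copy();cs=cam('scene')
bb=max(blobs(ims,(0,170,60),(4,255,255),500),key=lambda b:b[1][4]);v=cv2.cvtColor(ims,cv2.COLOR_RGB2HSV)[:,:,2][bb[0]];print(np.percentile(v,[5,50,95]))
hull=cv2.approxPolyDP(cv2.convexHull(plane(cs,rect(bb[0]),112.5)[:,:2].astype(np.float32)),6,True);print(hull[:,0])
g=im[0:200,230:470];cv2.imwrite('pics/w4c.png',cv2.resize(g[:,:,::-1],None,fx=3,fy=3,interpolation=cv2.INTER_CUBIC))
go((520,95,320),-11)
E
```

```text
t: 7.3
ee_pos: [599.1, 83.8, 320.4]
orientation: [3.126, -0.306, -0.004]
ft_force: [-1.0, 0.0, -1.0]
width: 26.0
grasp_force: 30.0
[ 333   53  105  102 9399] [137. 154. 159. 163. 183.]
60 [ 333   53  105  102 9399] ((656.8106689453125, -0.20838165283203125), (112.08192443847656, 108.95329284667969), 78.8659439086914)
[[592.54 -44.67]
 [699.44 -65.71]
 [721.08  44.26]
 [614.18  65.3 ]] [[427.78 154.05]
 [437.53  53.38]
 [333.04  52.92]
 [331.94 154.01]]
135.15 [ 336   53  102  102 8934] ((656.4879760742188, -1.8810005187988281), (108.68644714355469, 108.94270324707031), 78.87264251708984)
[[592.55 -44.69]
 [699.45 -65.72]
 [720.42  40.93]
 [613.53  61.95]] [[427.79 154.03]
 [437.53  53.37]
 [336.22  52.92]
 [334.87 154.01]]
[139. 156. 164.]
[[614.43  54.95]
 [596.17 -49.95]
 [701.15 -67.99]
 [724.9   22.16]
 [720.9   35.82]]
at [598.62  83.83 320.73] lin [-79.29   4.28   0.92] ang [ 0.  0. -0.] then-lin [-79.31   4.03   0.73]
```

View pics/w4c.png

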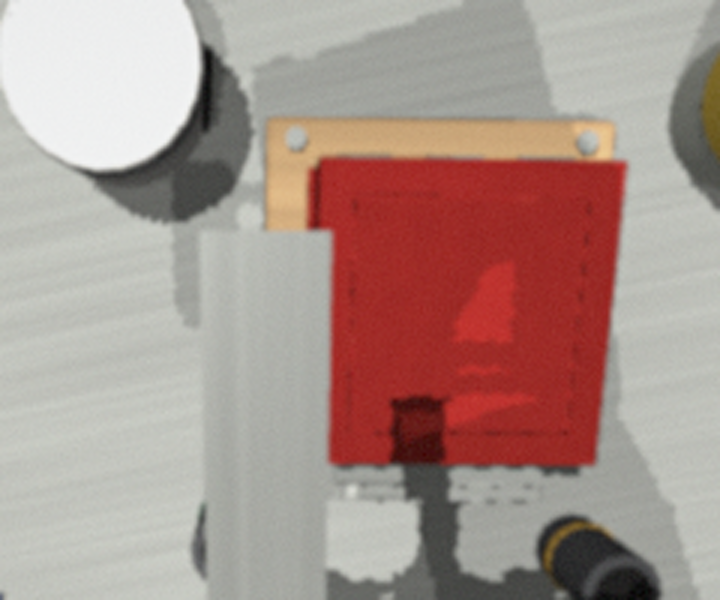

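The crop shows the whole lid, with the blade covering its front-left corner. Tin centre is about (657,-3), yaw -11.1°. I check that the teal tin is clear of the lever's approach.

Run:
```python
from h import *
ims=cv2.imread('pics/scene0.png')[:,:,::-1].copy();cs=cam('scene')
for b in blobs(ims,(80,120,60),(97,255,255),500):
    for z in(112,40,0): print(z,b[1],cv2.boxPoints(cv2.minAreaRect(plane(cs,rect(b[0]),z)[:,:2].astype(np.float32))))
go((457,36,250),-11.1);go((457,36,62.5),-11.1)
```

```text
112 [ 238  182   62   69 2242] [[ 239.46 -174.88]
 [ 424.91 -243.4 ]
 [ 477.48 -101.08]
 [ 292.04  -32.57]]
40 [ 238  182   62   69 2242] [[ 192.92 -140.91]
 [ 390.59 -213.94]
 [ 446.63  -62.24]
 [ 248.97   10.79]]
0 [ 238  182   62   69 2242] [[ 167.07 -122.03]
 [ 371.53 -197.57]
 [ 429.5   -40.66]
 [ 225.04   34.87]]
at [598.62  83.83 320.73] lin [-129.49   74.34   71.08] ang [ 0.  0. -0.] then-lin [-129.76   74.2    70.73]
at [598.62  83.83 320.73] lin [-129.03   74.24  258.58] ang [ 0.  0. -0.] then-lin [-129.76   74.2   258.23]
```

```bash
python3 -m pendant '{"grip":[-1,-1,-1,-1,-1,-1,-1,-1,-1,-1,-1,-1],"linear":[[-30,18,0],[-30,18,0],[-30,18,0],[-30,18,20],[-10,2,30],[0,0,35],[0,0,35],[0,0,35],[0,0,30],[0,0,25],[0,0,20],[0,0,15]],"angular":[[0,0,0],[0,0,0],[0,0,0],[0,0,0],[0,0,0],[0,0,0],[0,0,0],[0,0,0],[0,0,0],[0,0,0],[0,0,0],[0,0,0]]}'
python3 -m pendant '{"grip":[-1,-1,-1],"linear":[[0,0,8],[0,0,3],[0,0,0]],"angular":[[0,0,0],[0,0,0],[0,0,0]]}'
python3 - <<'E'
from h import *
im,c=grab('wrist','w5')
im2,_=grab('side','s5')
cv2.imwrite('pics/c5.png',np.hstack([cv2.resize(im[0:240,200:460],(520,480)),cv2.resize(im2[150:246,205:261],(280,480),interpolation=cv2.INTER_CUBIC)])[:,:,::-1])
go((457,36,62.5),-11.1)
E
```

```text
t: 8.35
ee_pos: [455.9, 36.3, 75.4]
orientation: [3.126, -0.306, -0.004]
ft_force: [-0.7, 0.5, -1.5]
width: 25.9
grasp_force: 30.0
t: 8.6
ee_pos: [457.5, 36.0, 65.8]
orientation: [3.127, -0.307, -0.001]
ft_force: [0.1, 0.6, -1.9]
width: 25.8
grasp_force: 30.0
at [458.56  35.89  66.58] lin [-1.55  0.19  4.08] ang [-0. -0. -0.] then-lin [-1.55  0.19  4.08]
```

View pics/c5.png

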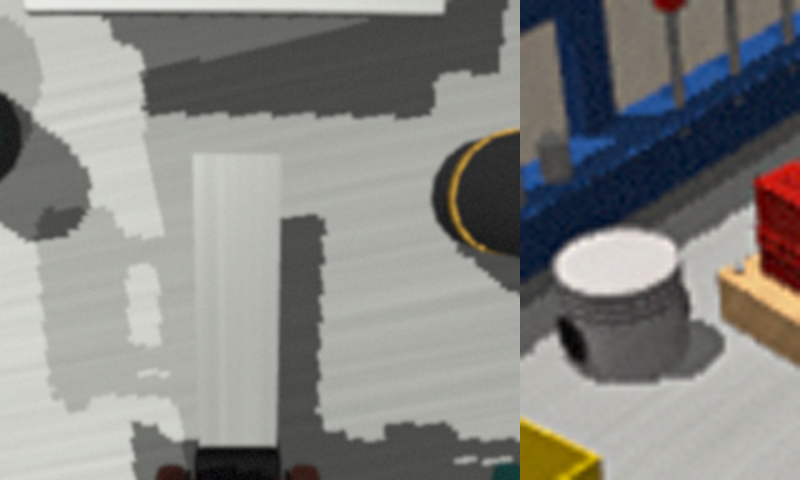

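The rim's outer edge shows at wrist row ~6.5, columns 212–422: 96 mm at the right depth, level, and centred on the blade (tip row 77). Next: its distance from the tip.

Run:
```python
from h import *
ob=ctrl.get_obs();c=cam('wrist',ob);R,t=pose(ob)
e=plane(c,[[212,6.5],[317,6.5],[422,7]],66);tp=plane(c,[[296.5,77],[340,77]],t[2]+9)
print(t,(e-t)@R,(tp-t)@R,e)
go((457,36,62.5),-11.1)
```

```text
[458.56  35.89  66.58] [[122.86 -48.68   0.77]
 [122.54  -1.03   0.76]
 [122.56  46.59   0.74]] [[ 91.79 -10.24  -8.87]
 [ 91.78   9.31  -8.88]] [[588.54  59.73  66.  ]
 [578.96  13.05  66.  ]
 [569.71 -33.66  66.  ]]
at [458.56  35.89  66.58] lin [-1.55  0.19  4.08] ang [-0. -0. -0.] then-lin [-1.55  0.19  4.08]
```

```bash
python3 -m pendant '{"grip":[-1,-1,-1,-1,-1,-1,-1],"linear":[[0,0,2],[0,-1,1],[15,0,0],[12,0,0],[8,0,0],[0,0,0],[0,0,0]],"angular":[[0,0,0],[0,0,0],[0,0,0],[0,0,0],[0,0,0],[0,0,0],[0,0,0]]}'
for i in 1 2 3; do python3 -m pendant '{"grip":[-1],"linear":[[0,0,0]],"angular":[[0,0,0]]}' | grep -E "ee_pos|ft"; done
```

```text
t: 9.28
ee_pos: [492.9, 29.7, 62.7]
orientation: [-3.126, 0.308, -0.0]
ft_force: [0.2, -0.8, -1.4]
width: 25.6
grasp_force: 30.0
ee_pos: [491.9, 29.8, 62.5]
ft_force: [-0.4, 0.4, -0.7]
ee_pos: [491.8, 29.8, 62.5]
ft_force: [-0.1, 0.4, -0.8]
ee_pos: [492.0, 29.9, 62.6]
ft_force: [-0.4, -0.6, -1.7]
```

```bash
python3 -m pendant '{"grip":[-1,-1,-1],"linear":[[5,0,0],[5,0,0],[0,0,0]],"angular":[[0,0,0],[0,0,0],[0,0,0]]}' | grep -E "ee_pos|ft"
python3 -m pendant '{"grip":[-1,-1,-1],"linear":[[4,0,0],[3,0,0],[0,0,0]],"angular":[[0,0,0],[0,0,0],[0,0,0]]}' | grep -E "ee_pos|ft"
python3 -m pendant '{"grip":[-1,-1],"linear":[[2,0,0],[0,0,0]],"angular":[[0,0,0],[0,0,0]]}' | grep -E "ee_pos|ft"
```

```text
ee_pos: [504.0, 27.8, 62.9]
ft_force: [1.2, 0.3, -1.5]
ee_pos: [510.2, 26.4, 62.7]
ft_force: [0.8, -0.9, -1.7]
ee_pos: [511.3, 26.1, 62.6]
ft_force: [-0.0, 0.5, -1.7]
```

```bash
python3 -m pendant '{"grip":[-1,-1,-1,-1,-1],"linear":[[0,0,2],[0.5,0,4.4],[0.5,0,4.4],[0.5,0,4.4],[0,0,0]],"angular":[[0,0,0],[0,0.064,0],[0,0.064,0],[0,0.064,0],[0,0,0]]}' | grep -E "ee_pos|ft|ori"
python3 -m pendant '{"grip":[-1,-1,-1],"linear":[[0.5,0,4.4],[0.5,0,4.4],[0,0,0]],"angular":[[0,0.064,0],[0,0.064,0],[0,0,0]]}' | grep -E "ee_pos|ft|ori"
python3 - <<'E'
from h import *
R,t=pose();print(np.degrees(np.arcsin(R[2,0])), t+R@[91.8,0,-7.4], t+R@[68.7,0,-5.9])
E
```

```text
ee_pos: [510.4, 25.8, 46.4]
orientation: [3.093, -0.303, 0.295]
ft_force: [-3.0, 0.8, 0.0]
ee_pos: [514.9, 23.2, 39.8]
orientation: [3.056, -0.301, 0.46]
ft_force: [-2.0, 0.1, 0.8]
17.152260351696093 [598.78   6.69  73.97] [577.55  10.88  65.72]
```

```bash
python3 -m pendant '{"grip":[-1,-1,-1],"linear":[[0.5,0,4.4],[0.4,0,3],[0,0,0]],"angular":[[0,0.064,0],[0,0.044,0],[0,0,0]]}' | grep -E "ee_pos|ft|ori"
python3 - <<'E'
from h import *
R,t=pose();print(np.degrees(np.arcsin(R[2,0])), t+R@[91.8,0,-7.4], t+R@[68.7,0,-5.9], t+R@[-67,0,3.6])
im,c=grab('wrist','w6');im2,_=grab('side','s6')
cv2.imwrite('pics/c6.png',np.hstack([cv2.resize(im[0:240,200:460],(520,480)),cv2.resize(im2[160:230,240:310],(280,280),interpolation=cv2.INTER_CUBIC).repeat(1,0)[:280] if 0 else cv2.copyMakeBorder(cv2.resize(im2[160:230,240:310],(280,280),interpolation=cv2.INTER_CUBIC),0,200,0,0,cv2.BORDER_CONSTANT)])[:,:,::-1])
E
```

```text
ee_pos: [524.9, 16.7, 45.4]
orientation: [3.04, -0.289, 0.56]
ft_force: [0.2, 0.3, -2.6]
20.886441334951694 [606.52   1.07  85.04] [585.84   5.02  75.4 ] [464.64  28.18  18.15]
```

View pics/c6.png

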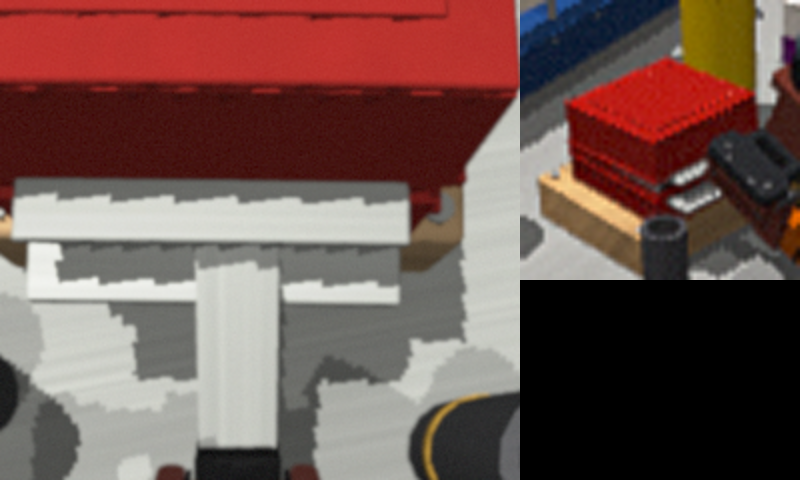

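The blade is under the lip (crop columns 197–280, lip edge at row 240, rim edge at row 300), and the side view shows a lid gap starting. The TCP did not follow the command, so I check the joints.

Run:
```python
from h import *
o=ctrl.get_obs();print(o['qpos'],o['ee_pos'],o['ft_force'],o['joint_torque'])
R,t=pose(o);print(R)
im,c=grab('scene','sc6')
```

```text
[ 0.06  0.51  2.18 -0.72  0.14  2.53] [525.37  17.03  45.57] [-0.23  0.14 -3.26] [ -0.08 -45.25 -12.13  -0.47  -1.16  -0.06]
[[ 0.92 -0.2   0.35]
 [-0.18 -0.98 -0.07]
 [ 0.36 -0.   -0.93]]
```

Run:
```python
from h import *
o=ctrl.get_obs();c=cam('wrist',o)
for n,u,w,px in(('lip',(305,120),90,198),('rim',(307,150.5),96,186),('tip',(319,132),20,41)):
    C,d=ray(c,u);X=C+d[0]*w*c[0][0]/px
    D=X-[657,-3,0];print(n,X,'tin x,y',D[0]*.981-D[1]*.1925,D[0]*.1925+D[1]*.981)
R,t=pose(o);print('tip tool',(X-t)@R)
```

```text
lip [588.95  11.04  83.  ] tin x,y -69.4632022764085 0.6726195834859752
rim [579.21  12.82  62.74] tin x,y -79.35888839456885 0.5459214782002881
tip [585.05   5.33  72.2 ] tin x,y -72.18678548427823 -5.683548576467906
tip tool [66.33 -0.09 -3.18]
```

Despite the clamp at the wrist limit, the catch has let go: the lip is about 10 mm up. A straight lift takes the wrist away from its limit.

```bash
python3 -m pendant '{"grip":[-1,-1,-1],"linear":[[2,0,-5],[2,0,-5],[0,0,0]],"angular":[[0,0,0],[0,0,0],[0,0,0]]}' | grep -E "ee_pos|ft|ori"
python3 -m pendant '{"grip":[-1,-1,-1],"linear":[[2,0,-5],[2,0,-5],[0,0,0]],"angular":[[0,0,0],[0,0,0],[0,0,0]]}' | grep -E "ee_pos|ft|ori"
python3 - <<'E'
from h import *
o=ctrl.get_obs();R,t=pose(o);print(o['qpos'],R, t+R@[91.8,0,-7.4])
im,c=grab('wrist','w7');im2,_=grab('side','s7')
cv2.imwrite('pics/c7.png',np.hstack([cv2.resize(im[0:240,200:460],(400,370)),cv2.resize(im2[150:242,230:330],(400,370),interpolation=cv2.INTER_CUBIC)])[:,:,::-1])
E
```

```text
ee_pos: [526.1, 17.5, 57.1]
orientation: [3.042, -0.3, 0.564]
ft_force: [1.4, -0.5, -2.1]
ee_pos: [526.1, 17.5, 67.7]
orientation: [3.042, -0.299, 0.564]
ft_force: [1.9, -0.3, -2.3]
[ 0.06  0.46  2.17 -0.53  0.18  2.33] [[ 0.92 -0.19  0.35]
 [-0.18 -0.98 -0.07]
 [ 0.36 -0.   -0.93]] [607.55   1.33 107.51]
```

View pics/c7.png

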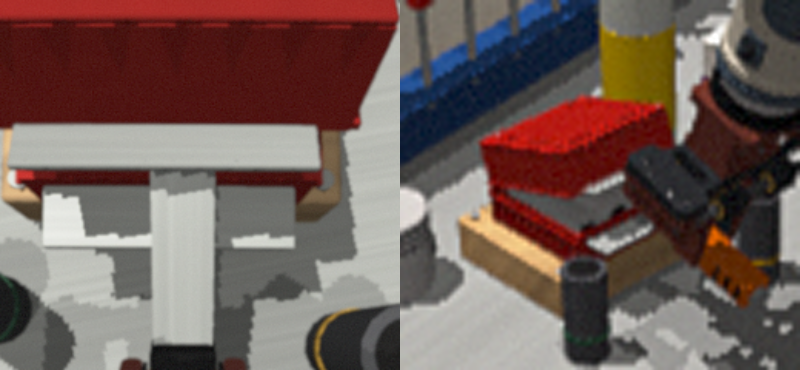

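The lid is clearly up (about 0.3 rad, gap visible at side-crop (560,205)) with the blade under its lip. I keep swinging it with the blade along the arc.

```bash
python3 -m pendant '{"grip":[-1,-1,-1,-1,-1,-1,-1],"linear":[[9,0,-5],[9,0,-5],[8,0,-4],[10,0,-3],[10,0,-3],[10,0,-4],[0,0,0]],"angular":[[0,0,0],[0,0,0],[0,0,0],[0,0,0],[0,0,0],[0,0,0],[0,0,0]]}' | grep -E "ee_pos|ft|ori"
python3 -m pendant '{"grip":[-1,-1,-1],"linear":[[4,0,-4],[4,0,-4],[0,0,0]],"angular":[[0,0,0],[0,0,0],[0,0,0]]}' | grep -E "ee_pos|ft|ori"
cat >> h.py <<'E'
A=np.radians(-11.1);TX=np.array([np.cos(A),np.sin(A),0]);TY=np.array([-np.sin(A),np.cos(A),0]);TC=np.array([657,-3,0.])
def tin(X): D=np.asarray(X)-TC;return np.array([D@TX,D@TY,X[2]])
def tip():
    o=ctrl.get_obs();R,t=pose(o);print('tip',tin(t+R@[91.8,0,-7.4]),'tcp',tin(t),'pitch',np.degrees(np.arcsin(R[2,0])),o['qpos'],o['ft_force'])
E
python3 -c "
from h import *
tip()"
```

```text
ee_pos: [569.6, 9.0, 110.2]
orientation: [3.042, -0.297, 0.566]
ft_force: [0.7, 0.9, -1.0]
ee_pos: [572.8, 8.1, 120.1]
orientation: [3.042, -0.296, 0.563]
ft_force: [3.1, -0.4, -3.2]
tip [ -1.66  -5.35 159.91] tcp [-84.73  -5.27 120.14] pitch 20.9740882236552 [ 0.04  0.39  2.06 -0.24  0.34  2.02] [ 3.11 -0.4  -3.24]
```

```bash
python3 -m pendant '{"grip":[-1,-1,-1,-1,-1,-1,-1,-1,-1,-1],"linear":[[-0.3,0,-6.4],[-0.3,0,-6.4],[-0.3,0,-6.4],[0,0,0],[-1,0,8],[15,0,2.4],[15,0,2.4],[10,0,1.6],[10,0,1.6],[0,0,0]],"angular":[[0,-0.07,0],[0,-0.07,0],[0,-0.07,0],[0,0,0],[0,0,0],[0,0,0],[0,0,0],[0,0,0],[0,0,0],[0,0,0]]}' | grep -E "ee_pos|ft|ori"
python3 -c "
from h import *
tip()
for n in('scene','side'):
    im,c=grab(n,n+'8')
    for m,s,ce in blobs(im,(0,150,40),(5,255,255),300): print(n,s,ce)
"
python3 -m pendant '{"grip":[-1,-1,-1],"linear":[[10,0,1.6],[10,0,1.6],[0,0,0]],"angular":[[0,0,0],[0,0,0],[0,0,0]]}' | grep -E "ee_pos|ft|ori"
```

```text
ee_pos: [616.1, -0.6, 128.3]
orientation: [3.104, -0.302, 0.24]
ft_force: [-0.2, 1.0, -2.7]
tip [ 48.98  -5.55 149.74] tcp [-40.59  -5.51 128.3 ] pitch 8.851355227759605 [-0.01  0.47  1.82 -0.04  0.7   1.79] [-0.25  0.97 -2.74]
scene [ 358  205   52   56 1383] [387.23 231.27]
scene [  0 375  34  25 488] [ 11.62 390.15]
side [ 598    2   42  141 2086] [624.41  92.85]
side [579 158  37  38 740] [597.31 176.  ]
side [247 169  36  26 410] [261.22 181.52]
side [ 575  238   51   87 2631] [600.41 282.65]
ee_pos: [637.3, -4.6, 129.4]
orientation: [3.104, -0.302, 0.243]
ft_force: [-1.5, 0.3, -2.4]
```

```bash
python3 -m pendant '{"grip":[-1,-1,-1],"linear":[[10,0,1.6],[10,0,1.6],[0,0,0]],"angular":[[0,0,0],[0,0,0],[0,0,0]]}' | grep -E "ee_pos|ft"
python3 -m pendant '{"grip":[-1,-1,-1],"linear":[[8,0,1.3],[8,0,1.3],[0,0,0]],"angular":[[0,0,0],[0,0,0],[0,0,0]]}' | grep -E "ee_pos|ft"
python3 -c "
from h import *
tip()
for n in('scene','side'):
    im,c=grab(n,n+'9')
    for m,s,ce in blobs(im,(0,150,40),(5,255,255),300): print(n,s,ce)
# predicted lid front-edge corner pixels (top plate outer corners) for some angles
for n in('scene','side'):
    c=cam(n)
    for a in(1.2,1.4,1.6,1.7,1.85):
        P=[]
        for y in(55.5,-55.5):
            for r,h in((111,38.5),(111,0),(0,38.5)):
                x=55.5-r*np.cos(a)+h*np.sin(a);z=74+r*np.sin(a)+h*np.cos(a);P.append(TC+TX*x+TY*y+[0,0,z])
        print(n,a,proj(c,np.array(P)).round(0).tolist())
"
```

```text
ee_pos: [658.2, -8.6, 129.7]
ft_force: [0.2, 0.4, -1.6]
ee_pos: [674.2, -11.7, 130.0]
ft_force: [0.2, 0.1, -1.9]
tip [108.04  -5.23 151.82] tcp [ 18.57  -5.19 129.99] pitch 9.099639912323944 [-0.02  0.54  1.69 -0.04  0.75  1.77] [ 0.22  0.07 -1.89]
scene [388 222  36  37 498] [406.43 239.68]
scene [  0 375  34  25 480] [ 11.63 390.22]
side [ 599    2   41  140 2075] [624.39  92.68]
side [579 157  37  39 763] [597.03 176.03]
side [238 160  36  35 539] [252.33 178.12]
side [ 575  238   50   87 2597] [600.4 282.6]
scene 1.2 [[406.0, 211.0], [395.0, 207.0], [412.0, 240.0], [379.0, 235.0], [369.0, 230.0], [387.0, 264.0]]
scene 1.4 [[412.0, 216.0], [401.0, 210.0], [412.0, 242.0], [386.0, 241.0], [375.0, 234.0], [387.0, 266.0]]
scene 1.6 [[419.0, 222.0], [408.0, 214.0], [412.0, 243.0], [392.0, 247.0], [381.0, 238.0], [387.0, 268.0]]
scene 1.7 [[422.0, 225.0], [411.0, 216.0], [411.0, 244.0], [395.0, 251.0], [384.0, 241.0], [387.0, 268.0]]
scene 1.85 [[425.0, 231.0], [415.0, 220.0], [411.0, 245.0], [400.0, 256.0], [389.0, 246.0], [386.0, 269.0]]
side 1.2 [[250.0, 164.0], [258.0, 172.0], [245.0, 188.0], [276.0, 154.0], [284.0, 161.0], [270.0, 177.0]]
side 1.4 [[245.0, 163.0], [253.0, 168.0], [244.0, 190.0], [272.0, 152.0], [279.0, 157.0], [270.0, 179.0]]
side 1.6 [[241.0, 162.0], [249.0, 166.0], [245.0, 192.0], [267.0, 151.0], [275.0, 155.0], [270.0, 181.0]]
side 1.7 [[239.0, 162.0], [247.0, 165.0], [245.0, 193.0], [265.0, 152.0], [273.0, 154.0], [270.0, 182.0]]
side 1.85 [[237.0, 163.0], [243.0, 164.0], [245.0, 195.0], [263.0, 153.0], [270.0, 153.0], [270.0, 183.0]]
```

The red outline (scene right edge 424, side left edge 238) fits a lid angle of about 1.77. I push the last bit against the stop, then withdraw.

```bash
python3 -m pendant '{"grip":[-1,-1,-1],"linear":[[4,0,0.6],[3,0,0.5],[0,0,0]],"angular":[[0,0,0],[0,0,0],[0,0,0]]}' | grep -E "ee_pos|ft"
python3 -m pendant '{"grip":[-1,-1,-1,-1,-1,-1,-1,-1,-1,-1,-1,-1],"linear":[[0,0,0],[-15,0,-2.4],[-25,0,-4],[-30,0,-5],[-30,0,-5],[-30,0,-10],[-30,0,-20],[-5,0,-30],[0,0,-25],[0,0,0],[0,0,0],[0,0,0]],"angular":[[0,0,0],[0,0,0],[0,0,0],[0,0,0],[0,0,0],[0,0,0],[0,0,0],[0,0,0],[0,0,0],[0,-0.08,0],[0,-0.075,0],[0,0,0]]}' | grep -E "ee_pos|ft|ori"
python3 -c "
from h import *
tip()
for n in('scene','side'):
    im,c=grab(n,n+'10')
    for m,s,ce in blobs(im,(0,150,40),(5,255,255),300): print(n,s,ce)
im,c=grab('wrist','w10')
go((438.2,335.2,150),5.8)
"
```

```text
ee_pos: [675.9, -12.3, 128.3]
ft_force: [-11.3, 2.2, 2.0]
ee_pos: [506.5, 21.4, 205.8]
orientation: [-3.124, 0.304, -0.006]
ft_force: [1.6, -0.4, -2.0]
tip [-60.66  -5.04 213.51] tcp [-152.43   -5.01  205.76] pitch 0.21725267817378519 [0.02 0.27 1.9  0.   0.96 1.78] [ 1.59 -0.42 -2.02]
scene [389 223  36  35 478] [407.01 239.91]
scene [  0 375  33  25 481] [ 11.62 390.14]
side [ 599    2   41  141 2065] [624.49  92.53]
side [238 154  39  41 886] [257.29 174.74]
side [580 158  36  38 737] [597.36 176.23]
side [ 575  238   51   87 2618] [600.51 282.5 ]
at [503.02  21.44 203.45] lin [-124.16 -295.31   53.66] ang [-0.  -0.  -0.3] then-lin [ -32.79 -318.7    53.45]
```

```bash
python3 -m pendant '{"grip":[-1,-1,-1,-1,-1,-1,-1,-1,-1,-1,-1,-1],"linear":[[0,0,0],[0,0,0],[0,0,0],[-4,-40,5],[-4,-40,5],[-4,-40,5],[-4,-40,5],[-4,-40,5],[-4,-40,5],[-4,-40,10],[-4,-38,10],[0,0,0]],"angular":[[0,0,-0.1],[0,0,-0.1],[0,0,-0.1],[0,0,0],[0,0,0],[0,0,0],[0,0,0],[0,0,0],[0,0,0],[0,0,0],[0,0,0],[0,0,0]]}' | grep -E "ee_pos|ft|ori"
python3 -m pendant '{"grip":[-1,-1],"linear":[[0,0,0],[0,0,0]],"angular":[[0,0,0],[0,0,0]]}' | grep -E "ee_pos|ft|ori"
python3 -c "
from h import *
im,c=grab('wrist','w11');hsv=cv2.cvtColor(im,cv2.COLOR_RGB2HSV)
g=im.astype(int);print('col319',[(r,g[r,319].tolist()) for r in range(50,110,4)])
for r in(90,120,160,200): print(r,[x for x in range(270,370) if abs(g[r,x]-g[r,x-1]).max()>22])
print('handle/collar',[(r,g[r,319].tolist()) for r in range(215,255,4)])
go((438.2,335.2,20),5.8)"
```

```text
ee_pos: [435.2, 339.3, 152.5]
orientation: [-3.134, -0.174, -0.001]
ft_force: [0.7, -0.4, -1.6]
ee_pos: [436.8, 333.9, 153.8]
orientation: [-3.136, -0.169, -0.001]
ft_force: [-0.3, -0.1, -1.3]
col319 [(50, [72, 94, 135]), (54, [74, 97, 139]), (58, [76, 101, 144]), (62, [71, 96, 138]), (66, [68, 93, 132]), (70, [67, 88, 129]), (74, [74, 98, 137]), (78, [70, 94, 130]), (82, [73, 96, 135]), (86, [67, 90, 133]), (90, [220, 222, 213]), (94, [219, 221, 217]), (98, [213, 216, 209]), (102, [193, 195, 188]), (106, [190, 193, 188])]
90 [270, 271, 298, 299, 300, 338, 339]
120 [298, 299, 300, 338, 339]
160 [299, 300, 337, 338, 339, 356, 357]
200 [299, 300, 337, 338, 339, 356]
handle/collar [(215, [182, 183, 178]), (219, [181, 184, 177]), (223, [168, 172, 166]), (227, [7, 0, 6]), (231, [41, 39, 40]), (235, [37, 38, 42]), (239, [34, 32, 31]), (243, [28, 28, 26]), (247, [11, 8, 12]), (251, [82, 41, 21])]
at [437.26 333.47 154.11] lin [  1.02  -1.5  134.11] ang [-0. -0.  0.] then-lin [  1.11  -1.63 134.11]
```

The blade now sits at row 88 and 39 px wide, so it has drooped about 9.6° in the fingers during prying. I tilt the tool up by that much so the lever lies level.

```bash
python3 -m pendant '{"grip":[-1,-1,-1,-1],"linear":[[0,0,0],[0,0,0],[0,0,0],[0,0,0]],"angular":[[0,0.084,0],[0,0.083,0],[0,0,0],[0,0,0]]}' | grep -E "ee_pos|ft|ori"
python3 -m pendant '{"grip":[-1,-1,-1,-1,-1,-1],"linear":[[6,0,-34],[0,0,0],[-6,0,34],[5,0,30],[5,0,30],[0,0,0]],"angular":[[0,0,0],[0,0,0],[0,0,0],[0,0,0],[0,0,0],[0,0,0]]}' | grep -E "ee_pos|ft|ori"
python3 -c "
from h import *
tip();go((440,335,25),5.8,9.6)"
```

```text
ee_pos: [437.1, 333.2, 154.6]
orientation: [-3.117, -0.165, -0.259]
ft_force: [0.4, 0.3, -1.0]
ee_pos: [457.2, 334.6, 92.2]
orientation: [-3.121, -0.163, -0.252]
ft_force: [-0.2, -0.7, -1.7]
tip [-175.57  319.1   114.22] tcp [-261.03  292.79   92.18] pitch 9.236663746643009 [ 0.66  0.48  1.93 -0.15  0.6   2.25] [-0.18 -0.68 -1.68]
at [457.22 334.57  92.18] lin [-27.64  -2.35  63.56] ang [0.   0.01 0.  ] then-lin [-28.05  -2.17  63.39]
```

```bash
python3 -m pendant '{"grip":[-1,-1,-1,-1,-1],"linear":[[-10,-1,22],[-10,-1,22],[-8,0,15],[0,0,4],[0,0,0]],"angular":[[0,0,0],[0,0,0],[0,0,0],[0,0.005,0],[0,0,0]]}' | grep -E "ee_pos|ft|ori"
python3 -m pendant '{"grip":[-1,-1,-1,-1,-1,-1],"linear":[[-0.7,0,4],[-0.7,0,4],[-0.3,0,2],[-0.3,0,2],[0,0,0],[0,0,0]],"angular":[[0,0,0],[0,0,0],[0,0,0],[0,0,0],[0,0,0],[0,0,0]]}' | grep -E "ee_pos|ft|ori"
python3 -c "
from h import *
tip()"
```

```text
ee_pos: [440.4, 336.5, 29.9]
orientation: [-3.116, -0.165, -0.268]
ft_force: [-0.1, -1.2, -1.4]
ee_pos: [440.5, 337.0, 18.1]
orientation: [-3.115, -0.166, -0.27]
ft_force: [0.3, 0.7, -0.8]
tip [-192.72  318.32   41.22] tcp [-277.9   292.     18.11] pitch 9.921410353677656 [ 0.68  0.6   1.98 -0.23  0.42  2.35] [ 0.27  0.7  -0.81]
```

```bash
python3 -m pendant '{"grip":[-1,-1,-1,-1],"linear":[[-0.5,0,3],[-0.5,0,3],[0,0,0],[0,0,0]],"angular":[[0,0,0],[0,0,0],[0,0,0],[0,0,0]]}' | grep -E "ee_pos|ft|ori"
python3 -m pendant '{"grip":[-1,-1,-1,-1],"linear":[[-0.3,0,2],[-0.2,0,1],[0,0,0],[0,0,0]],"angular":[[0,0,0],[0,0,0],[0,0,0],[0,0,0]]}' | grep -E "ee_pos|ft|ori"
python3 -m pendant '{"grip":[-1,-1,-1,-1],"linear":[[-0.2,0,1],[-0.2,0,1],[0,0,0],[0,0,0]],"angular":[[0,0,0],[0,0,0],[0,0,0],[0,0,0]]}' | grep -E "ee_pos|ft|ori"
python3 -c "
from h import *
tip()"
```

```text
ee_pos: [440.2, 336.8, 11.5]
orientation: [-3.115, -0.166, -0.269]
ft_force: [0.2, 0.3, -0.8]
ee_pos: [440.4, 337.0, 8.7]
orientation: [-3.115, -0.166, -0.27]
ft_force: [-0.2, -0.5, -1.4]
ee_pos: [440.5, 337.1, 8.1]
orientation: [-3.115, -0.166, -0.271]
ft_force: [-4.6, -3.7, 16.1]
tip [-192.75  318.34   31.22] tcp [-277.92  292.03    8.06] pitch 9.959431655478175 [ 0.68  0.62  1.98 -0.24  0.4   2.36] [-4.65 -3.75 16.1 ]
```

Touchdown at TCP z 8 with 17 N. I back off slightly and release.

```bash
python3 -m pendant '{"grip":[-1,1,1,1,1,1,1,1],"linear":[[0.1,0,-0.5],[0,0,0],[0,0,0],[0,0,0],[0,0,0],[0,0,0],[0,0,0],[0,0,0]],"angular":[[0,0,0],[0,0,0],[0,0,0],[0,0,0],[0,0,0],[0,0,0],[0,0,0],[0,0,0]]}' | grep -E "ee_pos|ft|width"
python3 -m pendant '{"grip":[1,1,1,1,1,1,1,1,1,1],"linear":[[1.5,0,-10],[3,0,-20],[5,0,-30],[6,0,-35],[6,0,-35],[6,0,-35],[6,0,-35],[0,0,0],[0,0,0],[0,0,0]],"angular":[[0,0,0],[0,0,0],[0,0,0],[0,0,0],[0,0,0],[0,0,0],[0,0,0],[0,-0.085,0],[0,-0.085,0],[0,0,0]]}' | grep -E "ee_pos|ft|ori"
python3 -c "
from h import *
im,c=grab('wrist','w12')
for m,s,ce in blobs(im,(6,150,90),(18,255,255),200):
    W=plane(c,rect(m),20)[:,:2].astype(np.float32);print(ce,s,cv2.minAreaRect(W))
g=im.astype(int)
im2,c2=grab('side','s12')
for m,s,ce in blobs(im2,(6,180,120),(18,255,255),30): print('side',ce,s,cv2.minAreaRect(plane(c2,rect(m),12)[:,:2].astype(np.float32)))
# blade on mat: low-saturation bright pixels inside mat
m=((cv2.cvtColor(im,cv2.COLOR_RGB2HSV)[:,:,1]<40)&(g.sum(2)>300)).astype(np.uint8)
n,l,s,ce=cv2.connectedComponentsWithStats(m)
for i in range(1,n):
    if 300<s[i][4]<4000:
        W=plane(c,rect(l==i),15)[:,:2].astype(np.float32);print('grey',s[i],cv2.minAreaRect(W))
go((437,-288,200),0)
"
```

```text
ee_pos: [440.4, 337.0, 7.1]
ft_force: [1.2, -0.4, 0.0]
width: 68.9
ee_pos: [441.2, 337.5, 212.3]
orientation: [-3.133, -0.166, -0.006]
ft_force: [0.4, 0.2, 1.0]
[319.72 197.8 ] [ 309  170   23   58 1254] ((411.0186767578125, 333.64532470703125), (69.88521575927734, 25.695798873901367), 5.530324459075928)
[466.34 273.59] [450 259  34  31 673] ((332.335205078125, 139.62567138671875), (36.313053131103516, 37.1391487121582), 39.73299026489258)
side [340.99 269.26] [336 261  12  17 142] ((323.7743225097656, 136.68197631835938), (25.986692428588867, 71.2408218383789), 38.21051025390625)
side [271.92 295.44] [260 288  27  16 223] ((418.9922180175781, 330.5484619140625), (70.88383483886719, 37.43880844116211), 4.966165065765381)
side [335.68 330.1 ] [322 321  28  20 243] ((218.3760986328125, 338.970458984375), (72.68698120117188, 26.197418212890625), 72.40191650390625)
grey [  0   0  89  14 898] ((586.4680786132812, 638.3753051757812), (12.102006912231445, 95.81156921386719), 4.051153659820557)
grey [ 310   93   20   67 1210] ((492.85174560546875, 343.0890197753906), (72.01898193359375, 20.62879180908203), 7.268870830535889)
at [439.34 336.16 210.03] lin [-67.95 620.47   8.89] ang [-0.   -0.    0.11] then-lin [ -2.34 624.16  10.03]
```

The lever lies flat: blade 72 x 20.6 mm and handle 70 x 25.7 mm as seen, inside the mat. Now to the vee blocks.

```bash
python3 -m pendant '{"grip":[1,1,1,1,1,1,1,1,1,1,1,1],"linear":[[0.6,39,-1.5],[0.6,39,-1.5],[0.6,39,-1.5],[0.6,39,-1.5],[0.6,39,-1.5],[0.6,39,-1.5],[0.6,39,-1.5],[0.6,39,-1.5],[0.6,39,-1.5],[0.6,39,-1.5],[0.6,39,-1.5],[0.6,39,-1.5]],"angular":[[0,0,0],[0,0,0],[0,0,0],[0,0,0],[0,0,0],[0,0,0],[0,0,0],[0,0,0],[0,0,0],[0,0,0],[0,0,0],[0,0,0]]}' | grep -E "ee_pos|ft|width"
python3 -m pendant '{"grip":[1,1,1,1,1,1,1],"linear":[[0.6,39,-1.5],[0.6,39,-1.5],[0.6,39,-1.5],[0.6,39,-1.5],[0,0,0],[0,0,0],[0,0,0]],"angular":[[0,0,0],[0,0,0],[0,0,0],[0,0,0],[0,0,0],[0,0,0],[0,0,0]]}' | grep -E "ee_pos|ft|width|ori"
python3 -c "
from h import *
im,c=grab('wrist','w13');hsv=cv2.cvtColor(im,cv2.COLOR_RGB2HSV)
o=ctrl.get_obs();u=proj(c,[[437,-288,44]]);print(u,o['qpos'])
for thr in(60,110,150,190):
    m=((hsv[:,:,2]>thr)&(hsv[:,:,1]<50)).astype(np.uint8);n,l,s,ce=cv2.connectedComponentsWithStats(m)
    for i in range(1,n):
        if 300<s[i][4]<12000 and s[i][1]<300: print(thr,s[i],ce[i],cv2.minAreaRect(plane(c,rect(l==i),44)[:,:2].astype(np.float32)))
m=(hsv[:,:,2]<70).astype(np.uint8);n,l,s,ce=cv2.connectedComponentsWithStats(m)
for i in range(1,n):
    if 150<s[i][4]<8000: print('dark',s[i],ce[i],plane(c,ce[i],30))
"
```

```text
ee_pos: [494.4, -129.5, 226.7]
ft_force: [0.3, 0.7, 0.7]
width: 87.8
ee_pos: [513.6, -281.9, 232.1]
orientation: [-3.135, -0.166, -0.002]
ft_force: [-0.2, 0.4, -0.5]
width: 87.5
[[317.37 236.82]] [-0.52  0.36  1.71  0.    1.08  0.94]
60 [   0    0   90   64 4351] [46.68 24.9 ] ((642.491455078125, 12.541473388671875), (90.66950225830078, 61.40909957885742), 81.00900268554688)
110 [  0   0  12  38 386] [ 4.61 17.72] ((641.9852905273438, 52.65301513671875), (11.480173110961914, 37.93482971191406), 81.20149230957031)
110 [  18    0   32   48 1303] [32.71 21.97] ((641.779296875, 23.557445526123047), (30.692569732666016, 47.6447639465332), 79.35200500488281)
110 [  53    0   35   62 1764] [69.32 28.77] ((638.218994140625, -14.041887283325195), (30.424257278442383, 62.298980712890625), 77.85153198242188)
110 [348 291  45  26 733] [369.38 306.94] ((340.67626953125, -368.4761047363281), (50.02130889892578, 42.539005279541016), 68.10225677490234)
150 [ 18   0  24  46 901] [29.33 21.1 ] ((641.9824829101562, 27.22954559326172), (21.706693649291992, 45.46720504760742), 77.73297882080078)
150 [  5
[... 796 characters left out ...]
5078125), (75.70282745361328, 216.9339141845703), 4.220927715301514)
dark [ 86   0  12  79 211] [91.47 37.41] [[632.81 -27.22  30.  ]]
dark [  92    0   70   88 3170] [126.44  41.61] [[631.91 -64.75  30.  ]]
dark [ 332   74  179   26 2557] [399.01  85.76] [[ 617.16 -357.8    30.  ]]
dark [  0  78  24  21 370] [ 9.24 88.48] [[572.14  72.62  30.  ]]
dark [ 102  127   58   38 1150] [133.93 142.64] [[524.98 -66.82  30.  ]]
dark [ 90 137  26  27 537] [102.36 150.2 ] [[512.4  -28.89  30.  ]]
dark [301 198  47  66 727] [328.72 222.85] [[ 450.69 -300.47   30.  ]]
dark [297 212  12  57 334] [302.03 240.71] [[ 423.27 -270.09   30.  ]]
dark [  9 253  24  19 197] [ 19.52 261.53] [[351.41  99.08  30.  ]]
```

```bash
python3 -m pendant '{"grip":[1,1,1,1,1],"linear":[[-30,0,0],[-30,7,20],[0,0,30],[0,0,0],[0,0,0]],"angular":[[0,0,0],[0,0,0],[0,0,0],[0,0,0],[0,0,0]]}' | grep -E "ee_pos|ft|width|ori"
python3 -c "
from h import *
im,c=grab('wrist','w14');hsv=cv2.cvtColor(im,cv2.COLOR_RGB2HSV)
u=proj(c,[[437,-288,44]])[0].astype(int);print(u)
v=hsv[:,:,2]
for r in range(u[1]-64,u[1]+64,4): print(r,' '.join('%3d'%x for x in v[r:r+4,u[0]-64:u[0]+64].reshape(4,-1,4).mean((0,2))))
"
```

```text
ee_pos: [455.3, -294.4, 182.3]
orientation: [-3.134, -0.169, -0.001]
ft_force: [-0.0, 0.2, -0.1]
width: 87.5
[310 202]
138 170 170 171 171 171 172 173 163 148 146 146 146 146 147 146 145 145 144 145 144 144 144 145 145 146 146 146 145 145 145 145 144
142 168 168 169 169 169 170 169 148 144 145 144 145 146 146 146 146 146 146 146 147 146 145 145 144 145 144 144 144 144 145 145 144
146 169 170 170 171 171 171 156 144 144 144 144 144 144 145 144 145 145 145 145 145 145 145 146 145 145 144 146 145 145 145 146 145
150 169 169 170 170 168 152 142 143 143 143 124 114 116 120 118 123 127 128 132 136 140 141 143 144 145 144 144 145 144 143 144 144
154 172 172 172 173 161 144 145 144 144 142 126 127 126 126 126 125 122 120 118 116 111 113 115 113 125 145 145 145 145 145 145 145
158 171 171 171 156 143 144 145 145 145 144 125  69  54  60  65  75  82  89  94 102 108 113 117 127 114 142 143 143 143 144 143 145
162 172 172 163 147 145 145 145 147 146 143 119  67  62  71  73  47  40  43  47  54  50  43  45  99 121 144 144 143 142 142 142 141
166 172 169 149 144 144 145 145 145 145 140 116  73  82 1
[... 2542 characters left out ...]
  93  93  93  92  92  93  92  92  91  92
246 146 146 146 146 146 146 146 146 146 146 147 129  71  74  75  77  76  81  95  74  85  88  94  94  94  93  93  93  93  94  94  93
250 144 144 145 145 146 146 146 147 147 147 148 142  71  69  72  74  74  74  72  71 124  93  93  93  94  94  94  94  93  93  94  93
254 146 146 146 146 146 147 146 146 146 146 145 141  70  64  65  65  65  65  65  74 115  93  93  93  93  92  93  92  92  92  92  93
258 143 143 143 144 143 144 145 145 146 146 146 130  65  63  64  65  63  64  70  89  93  92  93  93  94  94  94  94  94  94  93  93
262 146 145 145 144 144 144 144 144 143 145 144 138  72  63  64  64  64  69  89  92 109 118 100  92  93  93  93  93  93  93  93  92
```

```bash
python3 -c "
from h import *
im=cv2.imread('pics/w14.png');c=cam('wrist')
v=cv2.GaussianBlur(cv2.cvtColor(im,cv2.COLOR_BGR2HSV)[:,:,2].astype(np.float32),(0,0),1)
def cross(row,a,b,t,down):
    s=v[row,a:b]
    for i in range(len(s)-1):
        if (s[i]>=t>s[i+1]) if down else (s[i]<t<=s[i+1]): return a+i+(s[i]-t)/(s[i]-s[i+1])
def line(name,rows,z,f):
    P=np.array([(f(r),r) for r in rows if f(r) is not None]);W=plane(c,P,z);d=np.linalg.svd(W-W.mean(0))[2][0];d*=np.sign(d[0])
    print(name,len(P),P[0],P[-1],'mean',W.mean(0),'yaw',np.degrees(np.arctan2(d[1],d[0])))
line('term115',range(172,211),50,lambda r:cross(r,312,340,115,True))
line('hi-left150',range(172,211),50,lambda r:cross(r,292,310,145,False))
line('base left',range(160,215),10,lambda r:cross(r,270,292,136,True))
line('shL',range(226,246),44,lambda r:cross(r,286,300,55,False))
line('shR',range(226,240),44,lambda r:cross(r,318,332,55,True))
print('ends',[ [ (r,round(float(v[r,k]))) for r in list(range(163,172))+list(range(246,262,1))] for k in(310,)])
o=ctrl.get_obs();R,t=pose(o);print(t,R[:2,0])
for z in(44,): print(plane(c,[[297,172],[330,172],[295,232],[327,232],[313,168],[310,251]],z))
"
```

```text
term115 39 [327.78 172.  ] [324.11 210.  ] mean [ 453.8 -302.3   50. ] yaw 1.1893979601971607
hi-left150 39 [300.12 172.  ] [296.6 210. ] mean [ 450.92 -275.76   50.  ] yaw 0.1239106424287532
base left 55 [285.14 160.  ] [281.76 214.  ] mean [ 441.58 -257.76   10.  ] yaw 1.3514324499049237
shL 16 [293.52 226.  ] [292.38 241.  ] mean [ 403.36 -274.1    44.  ] yaw 1.076677116400762
shR 14 [325.68 226.  ] [324.45 239.  ] mean [ 408.07 -307.     44.  ] yaw 1.5451945908857245
ends [[(163, 47), (164, 36), (165, 29), (166, 38), (167, 62), (168, 95), (169, 130), (170, 157), (171, 170), (246, 78), (247, 77), (248, 77), (249, 78), (250, 77), (251, 76), (252, 74), (253, 70), (254, 67), (255, 66), (256, 65), (257, 65), (258, 64), (259, 64), (260, 65), (261, 65)]]
[ 456.55 -295.24  183.51] [0.99 0.11]
[[ 468.16 -272.63   44.  ]
 [ 471.59 -304.31   44.  ]
 [ 405.28 -276.08   44.  ]
 [ 408.83 -308.67   44.  ]
 [ 473.74 -287.59   44.  ]
 [ 385.49 -293.5    44.  ]]
```

Pin found: axis yaw about 1.2°, centre about (435,-289.5), width 33 mm and length ~85 mm at the right height. I turn the wrist half round, so its camera stays clear of the open lid, and go over the pin.

```bash
python3 -m pendant '{"grip":[1,1,1,1,1,1,1,1,1,1,1,1],"linear":[[0,0,0],[0,0,0],[0,0,0],[0,0,0],[0,0,0],[0,0,0],[0,0,0],[0,0,0],[0,0,0],[0,0,0],[0,0,0],[0,0,0]],"angular":[[0,0,-0.12],[0,0,-0.12],[0,0,-0.12],[0,0,-0.12],[0,0,-0.12],[0,0,-0.12],[0,0,-0.12],[0,0,-0.12],[0,0,-0.12],[0,0,-0.12],[0,0,-0.12],[0,0,-0.12]]}' >/dev/null
python3 -m pendant '{"grip":[1,1,1,1,1,1,1,1,1,1,1,1],"linear":[[0,0,0],[0,0,0],[0,0,0],[0,0,0],[0,0,0],[0,0,0],[0,0,0],[0,0,0],[0,0,0],[0,0,0],[0,0,0],[0,0,0]],"angular":[[0,0,-0.12],[0,0,-0.12],[0,0,-0.12],[0,0,-0.12],[0,0,-0.12],[0,0,-0.12],[0,0,-0.12],[0,0,-0.12],[0,0,-0.12],[0,0,-0.12],[0,0,-0.12],[0,0,-0.12]]}' >/dev/null
python3 -m pendant '{"grip":[1,1,1,1],"linear":[[0,0,0],[0,0,0],[0,0,0],[0,0,0]],"angular":[[0,0,-0.09],[0,0,-0.09],[0,0,0],[0,0,0]]}'
python3 -c "
from h import *
go((435,-289.5,35),181.2)
print(ctrl.get_obs()['qpos'])
im,c=grab('wrist','w15')
v=cv2.cvtColor(im,cv2.COLOR_RGB2HSV)[:,:,2];u=proj(c,[[435,-289.5,44]])[0].astype(int);print(u)
for r in range(u[1]-56,u[1]+56,6): print(r,' '.join('%3d'%x for x in v[r:r+4,u[0]-40:u[0]+40].reshape(4,-1,4).mean((0,2))))
"
```

```text
t: 25.88
ee_pos: [457.3, -296.2, 184.3]
orientation: [-0.036, 3.137, 0.001]
ft_force: [-0.2, 0.3, 0.1]
width: 88.0
grasp_force: 0.0
at [ 457.31 -296.16  184.33] lin [ 22.86   7.12 149.23] ang [0. 0. 0.] then-lin [ 22.17   7.12 149.33]
[-0.6   0.35  1.84  0.    0.94 -2.19]
[325 160]
104 183 176 158  68  58  56  54  54  54  55  54  53  54  54  53  77 128 136 155 156
110  95  93  73  64  79  59  50  53  43  41  43  43  45  54  50  35  59 131 150 150
116 156 133  88  62  77  72  93  82  77  83  85  82  79  76  71  36  60 133 149 150
122  75  69  67  55  34  39  96  85  76  83  85  82  78  77  70  37  64 138 153 153
128 139 140 105  82  54  46  73  76  78  83  85  81  79  77  72  57  88 137 151 151
134 152 153 116 134 104  60  70  73  78  82  85  81  78  77  82 143 144 136 155 155
140 151 152 115 134 103  59  79  81  77  83  84  81  79  77  83 142 145 134 153 151
146 148 149 129 132 103  60  72  74  78  83  84  81  79  77  84 143 145 138 152 151
152 150 150 146 132 103  60  95  84  77  83  84  81  78  77  87 145 147 140 152 151
158 150 150 146 130 104  60  95 129 121 121 107 101 103  92 110 147 147 143 152 152
164 153 153 148  87  61  60  95 134 158 187 213 204 184 168 129 129 149 142 152 151
170 149 149 144  82  43  34  92 134 158 187 214 204 182 166 119  48 128 141 152 152
176 149 150 146  81  73  57  91 133 158 188 215 202 181 164 123  80 110 140 154 153
182 151 151 147  84  77  78  92 133 158 188 216 201 180 163 120  83 116 143 154 152
188 151 151 147 123  97  78  91 133 158 189 216 200 179 161 118  83 117 146 150 150
194 152 151 151 147 114  98 100 133 157 190 216 198 178 159 121 105 130 150 150 151
200 152 152 151 151 152 152 138 137 158 190 216 195 175 156 148 154 153 153 157 177
206 153 153 153 154 154 154 155 155 155 155 155 155 155 155 156 156 156 156 180 184
212 152 152 152 153 153 154 153 154 155 154 155 156 156 155 156 155 156 158 183 185
```

```bash
python3 -c "
from h import *
c=cam('wrist')
print('pin ends z57',plane(c,[[325,113],[325,203]],57)[:,:2],'block edges z36',plane(c,[[300,130],[300,166]],30)[:,:2],'pin sides z44',plane(c,[[309,185],[342,185],[309,125],[342,125]],44)[:,:2])
"
python3 -m pendant '{"grip":[1,1,1,1,1,1],"linear":[[22,7,20],[0,0,30],[0,0,30],[0,0,20],[0,0,0],[0,0,0]],"angular":[[0,0,0],[0,0,0],[0,0,0],[0,0,0],[0,0,0],[0,0,0]]}' | grep -E "ee_pos|ft"
```

```text
pin ends z57 [[ 389.47 -291.36]
 [ 472.86 -288.97]] block edges z36 [[ 407.6  -314.61]
 [ 443.36 -314.42]] pin sides z44 [[ 459.04 -304.77]
 [ 458.33 -272.44]
 [ 401.33 -305.56]
 [ 400.64 -275.02]]
ee_pos: [434.0, -289.3, 82.7]
ft_force: [0.6, -0.6, 0.0]
```

```bash
python3 -m pendant '{"grip":[1,1,1,1,1,1],"linear":[[1,0.5,20],[0,0,15],[0,0,8],[0,0,4],[0,0,0],[0,0,0]],"angular":[[0,0,0],[0,0,0],[0,0,0],[0,0,0],[0,0,0],[0,0,0]]}' | grep -E "ee_pos|ft"
python3 -m pendant '{"grip":[-1,-1,-1,-1,-1,-1,-1,-1,-1],"linear":[[0,0,0],[0,0,0],[0,0,0],[0,0,0],[0,0,0],[0,0,0],[0,0,0],[0,0,0],[0,0,0]],"angular":[[0,0,0],[0,0,0],[0,0,0],[0,0,0],[0,0,0],[0,0,0],[0,0,0],[0,0,0],[0,0,0]]}'
```

```text
ee_pos: [433.9, -289.4, 36.8]
ft_force: [0.0, -0.2, 0.6]
t: 27.68
ee_pos: [433.1, -289.0, 35.8]
orientation: [-0.039, 3.139, 0.003]
ft_force: [0.3, 0.1, -0.2]
width: 33.0
grasp_force: 30.0
```

Pin gripped (33 mm opening, 30 N). I lift it, and check the row pins' y from the earlier picture w10 of the open tin.

```bash
python3 -m pendant '{"grip":[-1,-1,-1,-1,-1,-1,-1,-1,-1,-1],"linear":[[0,0,-5],[0,0,-10],[0,0,-25],[0,0,-35],[0,0,-40],[0,0,-40],[0,0,-40],[0,0,-25],[0,0,0],[0,0,0]],"angular":[[0,0,0],[0,0,0],[0,0,0],[0,0,0],[0,0,0],[0,0,0],[0,0,0],[0,0,0],[0,0,0],[0,0,0]]}'
python3 -c "
from h import *
im=cv2.imread('pics/w10.png');v=cv2.cvtColor(im,cv2.COLOR_BGR2HSV)[:,:,2]
ob=dict(ctrl.get_obs());ob['ee_pos']=np.array([503.5,21.44,204]);ob['orientation']=Ro.from_matrix(Rt(-11.0,0.2)).as_rotvec()
c=cam('wrist',ob)
for x in(-30,-20,-10,0):
    u=proj(c,[TC+TX*x+TY*y+[0,0,61] for y in(52.5,35,0,-35,-52.5)]);print(x,u.round(1).tolist())
    r=int(u[2][1]);
    if r>3: print(' '.join('%d:%d'%(k,v[r-2:r+3,k:k+3].mean()) for k in range(246,394,3)))
go(TC+TY*17.5+[0,0,260],168.9)
"
```

```text
t: 28.52
ee_pos: [432.8, -289.5, 257.2]
orientation: [-0.039, 3.136, 0.0]
ft_force: [0.1, -0.7, -5.2]
width: 33.6
grasp_force: 30.0
-30 [[251.9, 45.5], [271.8, 45.4], [311.7, 45.4], [351.7, 45.5], [371.6, 45.6]]
246:200 249:140 252:104 255:202 258:218 261:227 264:235 267:238 270:237 273:232 276:210 279:184 282:160 285:137 288:103 291:85 294:155 297:180 300:191 303:202 306:208 309:214 312:212 315:193 318:171 321:152 324:131 327:109 330:79 333:128 336:170 339:184 342:197 345:209 348:209 351:209 354:203 357:187 360:168 363:149 366:126 369:93 372:93 375:150 378:135 381:120 384:191 387:190 390:136 393:115
-20 [[251.3, 33.1], [271.4, 33.0], [311.7, 32.9], [352.0, 33.1], [372.1, 33.2]]
246:197 249:111 252:127 255:203 258:218 261:228 264:235 267:238 270:238 273:230 276:207 279:183 282:160 285:136 288:101 291:88 294:156 297:178 300:190 303:202 306:210 309:215 312:214 315:195 318:172 321:153 324:133 327:112 330:82 333:127 336:166 339:180 342:193 345:207 348:211 351:211 354:207 357:191 360:172 363:153 366:132 369:104 372:81 375:146 378:141 381:109 384:192 387:202 390:173 393:90
-10 [[250.7, 20.
[... 341 characters left out ...]
351:217 354:214 357:196 360:174 363:157 366:137 369:111 372:78 375:133 378:141 381:106 384:179 387:205 390:191 393:99
0 [[250.0, 7.5], [270.5, 7.4], [311.6, 7.4], [352.7, 7.5], [373.2, 7.6]]
246:183 249:79 252:164 255:204 258:218 261:229 264:234 267:236 270:236 273:226 276:201 279:179 282:157 285:135 288:99 291:97 294:178 297:203 300:218 303:227 306:235 309:236 312:236 315:228 318:207 321:184 324:161 327:136 330:93 333:116 336:179 339:201 342:215 345:225 348:234 351:236 354:236 357:230 360:211 363:189 366:166 369:138 372:88 375:135 378:177 381:152 384:208 387:231 390:227 393:147
at [ 432.76 -289.51  257.22] lin [-235.08  297.95   -1.57] ang [0.   0.01 0.22] then-lin [-164.89  341.82   -2.78]
```

The row pins' edges in w10 (253–291, 292–331, 332–372) match the prediction to under 1 mm. Next I carry the pin over the groove at tin y +17.

```bash
python3 -m pendant '{"grip":[-1,-1,-1,-1,-1,-1,-1,-1,-1,-1,-1,-1],"linear":[[0,0,0],[0,0,0],[-16,34,0],[-16,34,0],[-16,34,0],[-16,34,0],[-16,34,0],[-16,34,0],[-16,34,0],[-16,34,0],[-16,34,0],[-16,32,0]],"angular":[[0,0,0.11],[0,0,0.11],[0,0,0],[0,0,0],[0,0,0],[0,0,0],[0,0,0],[0,0,0],[0,0,0],[0,0,0],[0,0,0],[0,0,0]]}' | grep -E "ee_pos|ft"
python3 -m pendant '{"grip":[-1,-1,-1],"linear":[[0,0,0],[0,0,0],[0,0,0]],"angular":[[0,0,0],[0,0,0],[0,0,0]]}' | grep -E "ee_pos|ft|ori"
python3 -c "
from h import *
go(TC+TX*(-1)+TY*17+[0,0,120],168.9);print(tin(pose()[1]),ctrl.get_obs()['qpos'])
im,c=grab('wrist','w16')
v=cv2.cvtColor(im,cv2.COLOR_RGB2HSV)[:,:,2]
for r in range(150,400,10): print(r,' '.join('%3d'%x for x in v[r:r+4,240:400].reshape(4,-1,5).mean((0,2))))
"
```

```text
ee_pos: [654.1, 13.2, 253.3]
ft_force: [0.3, -1.0, -5.0]
ee_pos: [653.3, 11.1, 254.1]
orientation: [-0.305, -3.124, -0.002]
ft_force: [-0.8, 0.2, -4.8]
at [653.34  11.11 254.06] lin [ -5.67   3.74 134.05] ang [ 0. -0. -0.] then-lin [ -5.31   3.86 134.06]
[ -6.31  13.14 254.06] [-0.    0.43  1.53  0.    1.18 -1.38]
150 150 185 153  71  80  89  95  92  90 141 110 153 225 244 241 221 124 154 210 243 244 232 161 207 239 235 200 203 202 202 202 200
160 156 189 171  76  78  89  95  92  90 137 109 155 212 245 241 221 122 159 214 244 244 230 162 218 245 240 204 204 205 205 205 205
170 166 182 197 101  82  88  95  92  89 129 106 137 149 152 131 105  76  98 146 207 232 228 152 221 243 229 207 206 205 204 203 203
180 167 181 206 147 109 169 212 225 205  88  80  78  69  55  44  43  42  49  64  85  92  98 122 227 245 234 210 210 210 210 208 206
190 173 162 211 139 108 166 210 225 205  88  83  86  88  91  93  95  93  92  92  92 118 114 131 229 245 224 211 211 212 212 212 212
200  76 127 220 143 108 163 207 223 211  93  84  86  88  91  94  95  93  92  91  89 109 113 141 221 244 222 211 166 115 110 
[... 1815 characters left out ...]
  40  40  41  41  41  40  40  43  86  35
350  80  77  62  22  36  36  73 108 112 124 125  73 133 151 152 122  82  80  79  74  69  64  59 116 151  60  36  29  37  65  73  37
360  50  88  33  18  35  45 146 153 137 128 119  70 141 152 146 139 134 127 110  57  53  52  51  65 119  83  36  26  17  52  67  20
370  19  17  16  18  32  67 121 122 121 121 103  73 120 123 122 121 122 123 120  63  51  52  52  54 108 110  40  23  15  17  17  19
380  18  19  17  17  28  91 122 121 121 120  90  73 121 121 119 121 121 120 120  69  52  51  51  52  91 118  51  19  18  40  57  57
390  65  65  65  65  65  65  65  66  66  65  66  65  66  66  65  65  66  66  65  66  65  65  65  65  65  65  65  65  66  65  65  64
```

The held pin shows at columns 285–350, square to the tool with its centre about 2 mm toward the robot. I align and descend.

```bash
python3 -m pendant '{"grip":[-1,-1,-1,-1,-1,-1,-1,-1,-1,-1],"linear":[[-4,2,0],[-3,2,0],[0,0,30],[0,0,35],[0,0,35],[0,0,25],[0,0,15],[0,0,8],[0,0,0],[0,0,0]],"angular":[[0,0,0],[0,0,0],[0,0,0],[0,0,0],[0,0,0],[0,0,0],[0,0,0],[0,0,0],[0,0,0],[0,0,0]]}' | grep -E "ee_pos|ft"
python3 -c "
from h import *
print(tin(pose()[1]));go(TC+TX*1+TY*17+[0,0,90],168.9)"
```

```text
ee_pos: [663.7, 13.6, 109.7]
ft_force: [-0.2, -0.1, -3.2]
[  3.41  17.57 109.65]
at [663.73  13.58 109.65] lin [ 2.47 -0.62 19.64] ang [ 0.  0. -0.] then-lin [ 2.41 -0.57 19.65]
```

```bash
python3 -m pendant '{"grip":[-1,-1,-1,-1,-1,-1,-1],"linear":[[2,-0.5,8],[0,0,6],[0,0,4],[0,0,3],[0,0,2],[0,0,0],[0,0,0]],"angular":[[0,0,0],[0,0,0],[0,0,0],[0,0,0],[0,0,0],[0,0,0],[0,0,0]]}' | grep -E "ee_pos|ft"
python3 -m pendant '{"grip":[-1,-1,-1,-1],"linear":[[0,0,1],[0,0,1],[0,0,0],[0,0,0]],"angular":[[0,0,0],[0,0,0],[0,0,0],[0,0,0]]}' | grep -E "ee_pos|ft"
```

```text
ee_pos: [661.2, 13.9, 86.0]
ft_force: [0.4, 0.4, -4.4]
ee_pos: [661.2, 13.9, 84.1]
ft_force: [-0.3, -0.4, -4.4]
```

```bash
for i in 1 2; do python3 -m pendant '{"grip":[-1,-1,-1],"linear":[[0,0,0.8],[0,0,0],[0,0,0]],"angular":[[0,0,0],[0,0,0],[0,0,0]]}' | grep -E "ee_pos|ft"; done
```

```text
ee_pos: [661.2, 13.9, 83.3]
ft_force: [-0.3, 0.5, -5.0]
ee_pos: [661.2, 13.9, 82.4]
ft_force: [0.3, -0.1, -4.2]
```

```bash
for i in 1 ; do python3 -m pendant '{"grip":[-1,-1,-1],"linear":[[0,0,0.6],[0,0,0],[0,0,0]],"angular":[[0,0,0],[0,0,0],[0,0,0]]}' | grep -E "ee_pos|ft"; done;  python3 -m pendant '{"grip":[-1,-1,-1],"linear":[[0,0,0.5],[0,0,0],[0,0,0]],"angular":[[0,0,0],[0,0,0],[0,0,0]]}' | grep -E "ee_pos|ft"
```

```text
ee_pos: [661.2, 13.9, 82.2]
ft_force: [-1.8, -0.3, -0.6]
ee_pos: [661.3, 13.8, 82.1]
ft_force: [-3.8, -0.7, 5.9]
```

Contact at the right height (pin centre about 90 mm, ~10 N). I release and retreat.

```bash
python3 -m pendant '{"grip":[-1,1,1,1,1,1,1,1,1],"linear":[[0,0,-0.5],[0,0,0],[0,0,0],[0,0,0],[0,0,0],[0,0,0],[0,0,0],[0,0,0],[0,0,0]],"angular":[[0,0,0],[0,0,0],[0,0,0],[0,0,0],[0,0,0],[0,0,0],[0,0,0],[0,0,0],[0,0,0]]}' | grep -E "ee_pos|ft|width"
python3 -m pendant '{"grip":[1,1,1,1,1,1,1,1,1],"linear":[[0,0,-10],[0,0,-20],[0,0,-35],[0,0,-35],[0,0,-35],[0,0,-30],[0,0,0],[0,0,0],[0,0,0]],"angular":[[0,0,0],[0,0,0],[0,0,0],[0,0,0],[0,0,0],[0,0,0],[0,0,0],[0,0,0],[0,0,0]]}' | grep -E "t:|ee_pos|ft|width"
python3 -c "
from h import *
im,c=grab('wrist','w17');v=cv2.cvtColor(im,cv2.COLOR_RGB2HSV)[:,:,2]
for x in(-35,-20,0):
    u=proj(c,[TC+TX*x+TY*y+[0,0,z] for y,z in((-35,61),(0,61),(17.5,90),(35,61))]);print(x,u.round(1).tolist())
    r=int(u[2][1]);
    if r<398: print(' '.join('%d:%d'%(k,v[r-1:r+2,k:k+4].mean()) for k in range(240,400,4)))
u=proj(c,[TC+TX*x+TY*17.5+[0,0,105] for x in(-55,-42,0,42)]);print(u.round(1).tolist())
k=int(u[1][0]);print(' '.join('%d:%d'%(r,v[r:r+3,k-2:k+3].mean()) for r in range(120,330,4)))
for n in('scene','side'):
    im,c=grab(n,n+'17')
    for m,s,ce in blobs(im,(0,150,40),(5,255,255),300): print(n,s,ce)
"
```

```text
ee_pos: [661.2, 13.9, 81.8]
ft_force: [-0.8, -0.1, 0.3]
width: 82.8
t: 34.07
ee_pos: [660.2, 13.6, 246.9]
ft_force: [0.1, -0.1, -1.0]
width: 88.0
-35 [[269.4, 141.3], [301.7, 141.2], [318.0, 145.2], [334.1, 141.1]]
240:194 244:183 248:122 252:91 256:99 260:98 264:102 268:98 272:102 276:126 280:127 284:119 288:89 292:91 296:120 300:111 304:110 308:124 312:138 316:149 320:144 324:139 328:130 332:147 336:250 340:245 344:234 348:154 352:209 356:242 360:246 364:242 368:213 372:217 376:215 380:214 384:214 388:214 392:215 396:214
-20 [[270.1, 155.0], [302.0, 154.9], [318.0, 160.1], [333.9, 154.8]]
240:194 244:223 248:167 252:120 256:134 260:182 264:214 268:230 272:233 276:223 280:201 284:137 288:126 292:173 296:183 300:98 304:109 308:126 312:140 316:149 320:142 324:139 328:130 332:164 336:250 340:245 344:232 348:140 352:222 356:246 360:247 364:234 368:217 372:219 376:219 380:218 384:219 388:219 392:219 396:219
0 [[270.9, 172.8], [302.3, 172.7], [318.0, 179.2], [333.7, 172.6]]
240:182 244:236 248:159 252:144 256:120 260:175 264:210 268:231 272:233 276:222 280:199 284:144 288:122 292:172 296:
[... 235 characters left out ...]
, [318.1, 183.1], [318.2, 222.7]]
120:110 124:99 128:101 132:116 136:52 140:144 144:148 148:148 152:148 156:148 160:148 164:159 168:249 172:249 176:249 180:249 184:249 188:250 192:249 196:248 200:247 204:243 208:236 212:234 216:234 220:227 224:157 228:102 232:75 236:75 240:75 244:76 248:74 252:73 256:73 260:74 264:73 268:72 272:71 276:72 280:72 284:71 288:72 292:71 296:71 300:71 304:91 308:76 312:77 316:47 320:38 324:41 328:42
scene [389 223  36  35 474] [406.95 239.91]
scene [  0 375  34  25 475] [ 11.47 390.11]
side [ 599    3   41  140 2063] [624.29  93.01]
side [238 154  40  41 763] [256.75 173.92]
side [579 158  38  38 747] [597.   175.87]
side [ 575  238   50   87 2598] [600.25 282.86]
```

The pin sits in the groove: columns 299–335 against a predicted centre of 318, ends at rows 139 and 224 against 140 and 223, parallel to the row. The lid outline is unchanged. I hand the job in.

```bash
python3 -c "
from workcell import ctrl
print(ctrl.close_job())"
```

```text
the job is handed in; nothing more can be done
None
```

I handed the job in at about 34 s; no verdict came back. By my own measurements the lid was levered up past its catch and swung back to its stop, the lever lies flat on the mat, and the loose pin rests saddled between the middle and left pins.

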